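Set the loose channel selector of a desk radio by counting clicks

TASK

The channel selector (the long bar handle on top of the desk radio) is loose on its spindle, so its pointer cannot be trusted: turn it gently anticlockwise until you feel it come against its end stop, without forcing the stop, then turn it clockwise and feel for exactly four clicks of the spindle, and let go with the selector resting on the fourth. Leave the small round volume knob and everything else on the table alone.

Things in the scene. Friction and masses are not known exactly. Their poses are not given: they have to be found in the camera images.
- radio: Black desk radio, box 180 (its x) by 270 mm (its y), top 72 mm above the table, fixed. Origin at the centre of its underside; front faces its -x. On top, at its (-20, +60) mm, the channel selector; at (-40, -70) mm the small round volume knob; at (75, -115) mm an aerial 205 mm tall. Clockwise and anticlockwise are as seen from above.
- selector_grip (a point): Grip point of the channel selector, on its upright turning axis, 27 mm above the radio's top. Grey bar handle 50 mm long (point's x), 14 mm thick (its y), reaching 36.5 mm above the radio's top, over a disc 38 mm across and 5.5 mm high; white pointer line at its -x end. Pinch the 14 mm. It may need more than one grasp; let go, it stays.
- click_plate (a point): Point on the selector's axis on the radio's top. Below is the spindle, with 11 positions 24 degrees apart; at the start it is on one of the 2nd to 6th. Let go, it settles on the nearest. The handle turns freely (0.01 N m) through 10 to 55 degrees, different each time, before it carries the spindle; after each reversal all this free play comes first, and is no click.
- stop_pin (a joint): Pin of the sprung end stop at the spindle's 1st position, hidden in the radio. Against it the handle's torque climbs without dropping to 0.45 N m at once (within 3 degrees); above that the stop yields, 0.05 N m per degree. It is forced at 10 degrees of yield (about 0.9 N m). The pin moves 0.00000175 m per degree of yield, too little to read; 0 when untouched.
- slug (a joint): Tuning slug hidden in the radio, moved by the spindle: 0 m at the 1st position, 0.00001 m more per click clockwise; too little to read. A click is felt: torque rises in 6 degrees of turning to 0.17-0.3 N m, falls over 6 more, then drops to about nil as the spindle snaps to the next position; the handle catches up through 12 degrees before it rises again.
- volume_mark (a point): White mark at the rim of the small round volume knob on the radio (24 mm across, 19 mm high), 10 mm from its axis, on top. Not to be turned.
- phone: Bystander: mobile phone, 150 x 72 x 9 mm, lying by the radio; origin at the centre of its underside. Leave it alone.
- notebook: Bystander: spiral notebook, 212 x 150 x 13 mm, lying by the radio; origin at the centre of its underside. Leave it alone.
- pen: Bystander: pen, 140 mm long, 9 mm thick, lying in front of the radio; origin at the centre of its underside, length along its x. Leave it alone.
- mouse: Bystander: computer mouse, 110 x 62 x 34 mm; origin at the centre of its underside. Leave it alone.
- handset: Bystander: hand-held radio standing upright, 36 x 58 x 115 mm with a 100 mm aerial; origin at the centre of its underside. Leave it alone.
- bottle: Bystander: clear drinks bottle, 64 mm across, 210 mm tall; origin at the centre of its underside. Leave it alone.
- mug: Bystander: mug, 80 mm across, 95 mm tall, handle at its +y; origin at the centre of its underside. Leave it alone.
- tape: Bystander: roll of parcel tape lying flat, 100 mm across, 30 mm tall; origin at the centre of its underside. Leave it alone.

How it is judged:
On the way:
1. the selector's spindle brought back to its first position at the anticlockwise end stop (value of joint slug below 3e-06 m), for 0.2 s.
At the end, for the whole second after the job is handed in: The spindle rests on the fourth click clockwise from the end stop (within 0.3 of a click, i.e. the tuning slug between 0.037 and 0.043 mm) (value of joint slug between 3.7e-05 and 4.3e-05 m); the robot touches nothing.
It fails at once if the end stop forced: pushed back by more than 10 degrees (a torque of about 0.9 N m) (value of joint stop_pin above 1.75e-05 m).
It fails at once if the volume knob turned: its mark moved more than 5 mm (distance of volume_mark from where it was at the start of the episode above 0.005 m).
It fails at once if a bystander moved more than 30 mm (distance of any of phone, notebook, pen, mouse, handset, bottle, mug, tape from where it was at the start of the episode above 0.03 m).
It also fails if it takes over 72 s, if anything falls off the work surface, if the arm or the gripper's body presses on something with over 40 N, if the wrist force passes 120 N, or if a joint passes its speed limit or range.

ROBOT

A 7-joint arm with a two-finger parallel gripper is mounted at the origin on the work surface. World frame = base frame: x ahead of the robot, y to its left, z up, the work surface at z = 0. Lengths are in m, angles in rad, forces in N, time in s.
With the tool pointing down it reaches from about 0.4 to 0.875 m from the base axis. Payload 19.3 kg.
Tool frame: the origin (TCP) lies at the very end of the fingers, on their centre line; the grasp point (between the pads) lies 19 mm behind it; z points along the fingers, y is the direction in which the jaws open and shut (so a half turn about z gives the same grasp; the last joint's range is limited). The gripper opens to 85 mm and grips with 20 to 120 N. Pads are 22 mm wide; open, the fingers measure 114 mm over their backs; the gripper's body (76 mm by 85 mm) begins 54 mm behind the grasp point. The pads swing forward as they close: fully open they stand 13 mm farther back than shut.
Start: joints at [1.075, 0.521, -0.036, 1.599, 0.021, 1.021, -0.113], TCP at [0.258, -0.569, 0.209] pointing down, gripper open.
Joint ranges: [-2.91, 2.91], [-0.3, 2.13], [-1.5, 1.42], [0.17, 2.43], [-1.26, 4.41], [0.16, 1.93], [-2.52, 2.52]. Speed limits (rad/s): [1.89, 1.89, 2.39, 2.39, 3.01, 3.01, 3.01].

INTERFACE

Orientations are given as [roll, pitch, yaw] about the fixed x, y, z axes, in that order (R = Rz(yaw) Ry(pitch) Rx(roll)).
In Python, from workcell import telemetry, imaging, ticket gives the robot as it stands.
- The arm moves only by the tool carry_out, never from a script. Its argument "series" is a list of rows, each a list of 7 numbers: the shift along the tool's x, y, z in m, then the turn, a rotation vector about the tool's x, y, z in rad, then the closure in counts, from 0 (fully open) to 255 (shut). In form: [[tx, ty, tz, ax, ay, az, jaw], ...]. A call has 1 to 10 rows; each row is the pose to reach, as a shift and turn from the pose commanded when the call began, along the tool's axes at that moment; what a row does not reach only later rows make up. A row lasts 1/8 s, in which the tool goes at most 62.5 mm and 10.7 degrees, less where a joint would pass 70% of its speed; a pose out of reach is approached as far as the arm can. A call with a gripper value outside its range is refused whole. The fingers move at their own pace and stop on an object; "force" is the grip in N (left out, the last holds). Time passes only in rows, so rows that repeat a pose let the fingers close. It gives the time, the measured TCP pose, the force and the opening at its end, in the units of the state.
- telemetry.observe(): the state, without advancing time (a new reading comes with each control period).
- imaging.grab_frame(name): name is "scene" or "top" or "wrist"; returns (picture, depth): 384x512x3 uint8, blue, green, red; 384x512 float32, m along the optical axis (not along the pixel's ray), 0 where there is no reading.
- imaging.camera_info(name): a dict with "mtx" (3x3 intrinsics, pixels), "dist_coeffs" ([k1, k2, p1, p2, k3] as OpenCV has them; the pictures are not rectified), "extrinsics" (4x4, takes a point from camera to world coordinates); the wrist camera has in their place "hand_eye" (4x4, takes a point from camera to tool coordinates, whose origin is the TCP and whose axes are the flange's). Camera axes: x right, y down, z forward; pixel columns grow to the right and rows downward; lengths in m; the calibration is good to about 2 mm. A picture is of the moment at which its call begins: read the wrist's pose just before it. camera_info takes no time and is no camera call.
- ticket.job_done(): hands the job in, once; it reports no verdict.
The state is a dict: "clock": time; "qpos": joint angles; "qd": joint speeds; "joint_efforts": joint torques, N m; "position": TCP position; "tool_rot": TCP orientation; "force": force on the tool from outside, world axes, zero at the start; "moment": the same for the moment, N m; "grip_width": finger opening in m.
Only numpy, scipy, OpenCV 4.12 (cv2) and the standard library are available. Lean on these libraries where they do the work, as an engineer would, in place of code of your own. Each camera call takes 0.05 s, during which the arm holds its last target.

## Working session

There is one attempt and no reset: what is moved stays moved. The work goes in short steps, Python scripts to look and compute and a tool call to move; the robot and the scene stay as the last step left them, time stands still between calls to the robot, and variables do not carry over. Pictures are saved under pics/ and viewed, and the job is handed in when it is done.

Besides the shell and the picture viewer there is one more tool, called after "Call:" as name([rows], argument=value, ...), one row to a line, values as JSON. carry_out: Moves the arm, as the interface text tells. Its arguments: {"type":"object","properties":{"series":{"type":"array"},"force":{"type":"number"}},"required":["series"]}

```bash
mkdir -p pics; ls; python3 - <<'E'
from workcell import telemetry, imaging
import cv2
s=telemetry.observe();print(s)
for n in("scene","top","wrist"):
    i=imaging.camera_info(n);print(n,i)
    p,d=imaging.grab_frame(n);cv2.imwrite(f"pics/{n}0.png",p)
E
```

```text
pics
{'clock': 0.0, 'qpos': array([ 1.07481038,  0.52201964, -0.03636095,  1.60001767,  0.02119612,
        1.02111011, -0.11280661]), 'qd': array([ 4.11488498e-04, -1.94847376e-03,  3.51861377e-04, -4.82488348e-04,
        3.33499990e-05, -1.15701807e-04, -1.00155519e-03]), 'joint_efforts': array([ 1.50222357e-03, -9.27121353e+01,  1.98067881e+00, -3.69928765e+01,
        1.79689057e-02,  8.38325388e-03,  6.56109833e-06]), 'position': array([ 0.2579748 , -0.56886081,  0.20801841]), 'tool_rot': array([-3.14042441e+00,  6.45554974e-05,  4.25796638e-01]), 'force': array([ 0.5559344 , -0.33665628,  0.01723957]), 'moment': array([-0.04424203,  0.05482681, -0.00029905]), 'grip_width': 0.0853927307363583}
scene {'mtx': array([[438.02125912,   0.        , 252.79069063],
       [  0.        , 438.02125912, 192.76718051],
       [  0.        ,   0.        ,   1.        ]]), 'dist_coeffs': array([-0.09963918,  0.        ,  0.        ,  0.        ,  0.        ]), 'extrinsics': array([[ 0.76000596,  0.54635641, -0.35197388,  1.06906916],
       [ 0.64979639, -0.6283924 ,  0.42765366, -0.66590958
[... 544 characters left out ...]
74, -0.98848632,  1.27157698],
       [ 0.        ,  0.        ,  0.        ,  1.        ]])}
wrist {'mtx': array([[321.54758341,   0.        , 261.64340326],
       [  0.        , 321.54758341, 189.84078092],
       [  0.        ,   0.        ,   1.        ]]), 'dist_coeffs': array([-0.0329792,  0.       ,  0.       ,  0.       ,  0.       ]), 'hand_eye': array([[ 1.39470557e-05, -9.45241599e-01, -3.26371444e-01,
         8.42032394e-02],
       [ 9.99999936e-01, -1.03861927e-04,  3.43540071e-04,
        -1.03922373e-03],
       [-3.58625933e-04, -3.26371428e-01,  9.45241537e-01,
        -1.66037941e-01],
       [ 0.00000000e+00,  0.00000000e+00,  0.00000000e+00,
         1.00000000e+00]])}
```

View pics/scene0.png

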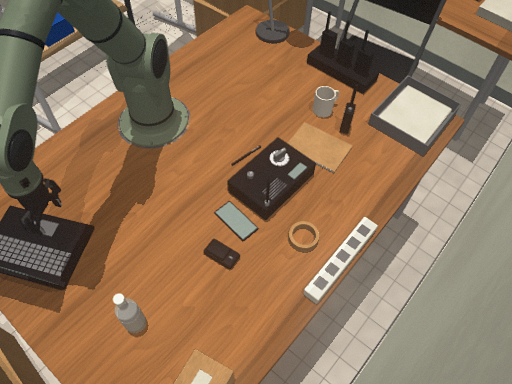

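View pics/top0.png

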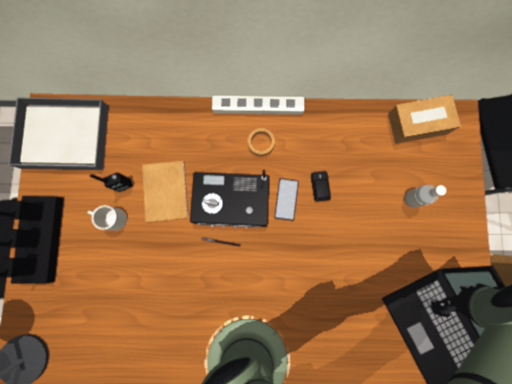

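The radio is in front of the base. In the top view the selector (white dial with a bar) is at about (211,203), the volume knob at (249,211) and the aerial at (265,175).

```bash
cat > h.py <<'E'
import numpy as np, cv2
from workcell import telemetry, imaging
from scipy.spatial.transform import Rotation as R
def cam(n):
    i=imaging.camera_info(n)
    if 'extrinsics' in i: T=np.array(i['extrinsics'])
    else:
        s=telemetry.observe(); W=np.eye(4); W[:3,:3]=R.from_euler('xyz',s['tool_rot']).as_matrix(); W[:3,3]=s['position']; T=W@np.array(i['hand_eye'])
    return np.array(i['mtx']),np.array(i['dist_coeffs']),T
def onplane(c,px,z):
    K,D,T=c
    u=cv2.undistortPoints(np.array(px,float).reshape(-1,1,2),K,D).reshape(-1,2)
    d=np.c_[u,np.ones(len(u))]@T[:3,:3].T
    return T[:3,3]+d*((z-T[2,3])/d[:,2])[:,None]
def proj(c,P):
    K,D,T=c; Ti=np.linalg.inv(T)
    return cv2.projectPoints(np.array(P,float).reshape(-1,1,3),cv2.Rodrigues(Ti[:3,:3])[0],Ti[:3,3],K,D)[0].reshape(-1,2)
E
python3 - <<'E'
from h import *
for n,(x0,x1,y0,y1) in dict(top=(185,275,165,232),scene=(220,320,130,220)).items():
    p=cv2.imread(f"pics/{n}0.png")[y0:y1,x0:x1]
    cv2.imwrite(f"pics/{n}0c.png",cv2.resize(p,None,fx=6,fy=6,interpolation=cv2.INTER_NEAREST))
p=cv2.imread("pics/top0.png");g=p.max(2)
m=(g<60).astype(np.uint8); 
n,l,st,ce=cv2.connectedComponentsWithStats(m)
k=l[180,225] or l[222,230]; print(st[k])
cs,_=cv2.findContours((l==k).astype(np.uint8),cv2.RETR_EXTERNAL,cv2.CHAIN_APPROX_NONE)
c=max(cs,key=cv2.contourArea);r=cv2.minAreaRect(c);b=cv2.boxPoints(r);print(b)
print(onplane(cam('top'),b,0.072))
print(onplane(cam('top'),[[211.5,203.5],[249,211]],[0.0775,0.09][0]))
E
```

```text
[ 191  173   78   53 2203]
[[190.51357 222.21497]
 [192.8914  172.28058]
 [268.62445 175.8869 ]
 [266.24658 225.82129]]
[[ 0.46176141  0.20230517  0.072     ]
 [ 0.63667946  0.20242484  0.072     ]
 [ 0.62800398 -0.06346635  0.072     ]
 [ 0.45350003 -0.05779492  0.072     ]]
[[0.52685251 0.13205227 0.0775    ]
 [0.50296418 0.00223432 0.0775    ]]
```

View pics/top0c.png

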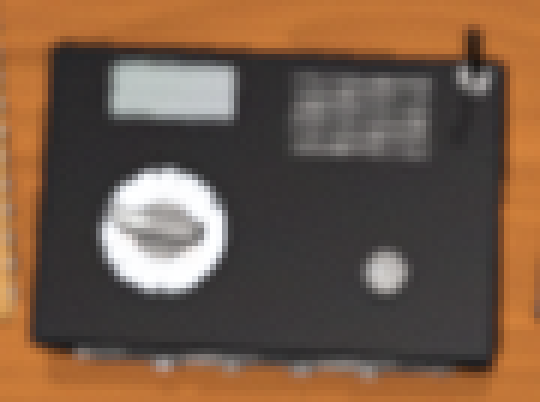

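View pics/scene0c.png

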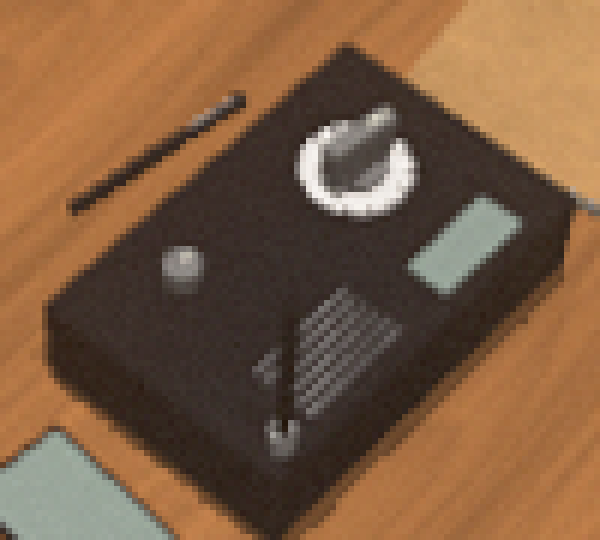

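Call:
carry_out([
  [0.02,-0.02,-0.05,0,0,0,0],
  [0.05,-0.05,-0.09,0,0,-0.1,0],
  [0.09,-0.085,-0.12,0,0,-0.2,0],
  [0.13,-0.125,-0.13,0,0,-0.3,0],
  [0.17,-0.165,-0.13,0,0,-0.4,0],
  [0.21,-0.205,-0.13,0,0,-0.5,0],
  [0.25,-0.245,-0.13,0,0,-0.6,0],
  [0.29,-0.285,-0.13,0,0,-0.7,0],
  [0.33,-0.325,-0.13,0,0,-0.8,0],
  [0.37,-0.365,-0.13,0,0,-0.9,0],
])

```text
clock: 1.4
position: [0.4446, -0.0823, 0.3387]
tool_rot: [3.141, 0.0, 1.329]
force: [1.1, -1.2, 0.4]
grip_width: 0.0855
```

Call:
carry_out([
  [0.05,0.007,0,0,0,-0.06,0],
  [0.1,0.014,0,0,0,-0.12,0],
  [0.15,0.021,0.02,0,0,-0.18,0],
  [0.19,0.027,0.06,0,0,-0.245,0],
  [0.228,0.032,0.1,0,0,-0.245,0],
  [0.228,0.032,0.1,0,0,-0.245,0],
  [0.228,0.032,0.1,0,0,-0.245,0],
])

```text
clock: 2.28
position: [0.5307, 0.1291, 0.2388]
tool_rot: [-3.141, 0.0, 1.571]
force: [-0.0, -0.7, -0.0]
grip_width: 0.0855
```

```bash
python3 - <<'E'
from h import *
s=telemetry.observe();print(s)
c=cam('wrist');p,d=imaging.grab_frame("wrist");cv2.imwrite("pics/w1.png",p);np.savez("w1.npz",p=p,d=d,K=c[0],D=c[1],T=c[2])
E
```

```text
{'clock': 2.275, 'qpos': array([ 0.11191981,  0.41873036, -0.61787003,  1.75099873,  0.27361358,
        1.05923371, -0.60072584]), 'qd': array([ 0.01681938, -0.02336269,  0.00267022, -0.00617008, -0.00281195,
       -0.00087257, -0.0008442 ]), 'joint_efforts': array([-2.13687524e+00, -7.36926842e+01, -8.79558742e+00, -3.57077837e+01,
        9.21220053e-03, -1.31875207e-01, -1.20772007e-01]), 'position': array([0.53070293, 0.12909311, 0.23879355]), 'tool_rot': array([-3.14136451e+00,  2.01607643e-04,  1.57063963e+00]), 'force': array([-0.02263324, -0.73006933, -0.01811982]), 'moment': array([-0.01925172,  0.04188281, -0.03458666]), 'grip_width': 0.0854847944073867}
```

View pics/w1.png

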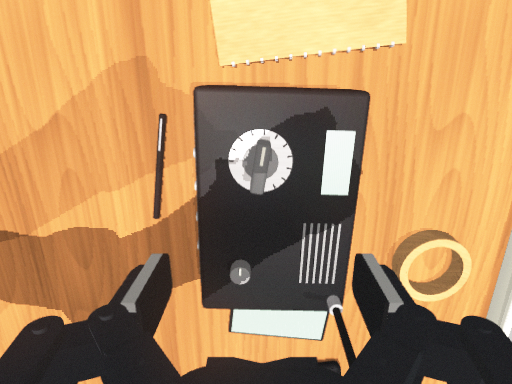

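The radio fills the middle of the picture, with the white dial centred near (261,160). The bar runs from about (266,140) to (258,193).

```bash
python3 - <<'E'
from h import *
z=np.load("w1.npz");p=z['p'];d=z['d'];c=(z['K'],z['D'],z['T'])
cv2.imwrite("pics/w1c.png",cv2.resize(p[120:205,220:305],None,fx=7,fy=7,interpolation=cv2.INTER_NEAREST))
m=(p.min(2)>200).astype(np.uint8);m[:, :225]=0;m[:,297:]=0;m[:125]=0;m[196:]=0
cs,_=cv2.findContours(m,cv2.RETR_EXTERNAL,cv2.CHAIN_APPROX_NONE)
pts=np.vstack(cs)[:,0];h=cv2.convexHull(pts)
P=onplane(c,h[:,0].astype(float),0.073)
(x,y),r=cv2.minEnclosingCircle(P[:,:2].astype(np.float32));print('dial',x,y,r)
# depth-based bar top
v,u=np.mgrid[120:205,220:305];uv=np.c_[u.ravel(),v.ravel()].astype(float)
un=cv2.undistortPoints(uv.reshape(-1,1,2),c[0],c[1]).reshape(-1,2);dd=d[120:205,220:305].ravel()
W=np.c_[un*dd[:,None],dd]@c[2][:3,:3].T+c[2][:3,3]
print('z hist',np.percentile(W[:,2],[5,50,95,99]))
k=W[:,2]>0.1;Q=W[k][:,:2].astype(np.float32);print(k.sum(),W[k].mean(0),cv2.minAreaRect(Q))
print(onplane(c,[[240,272]],0.091), onplane(c,[[195,90],[368,94],[203,306],[345,310]],0.072))
E
```

```text
dial 0.5284814238548279 0.13213472068309784 0.034058574587106705
z hist [0.07163416 0.07311201 0.10893663 0.11020349]
764 [0.52869868 0.13680956 0.11948851] ((0.5318297147750854, 0.16077689826488495), (0.10597902536392212, 0.015512808226048946), 83.33798217773438)
[[0.50568612 0.00699946 0.091     ]] [[ 0.46411067  0.2040943   0.072     ]
 [ 0.63653376  0.2004433   0.072     ]
 [ 0.45639712 -0.05564186  0.072     ]
 [ 0.6359531  -0.06207804  0.072     ]]
```

View pics/w1c.png

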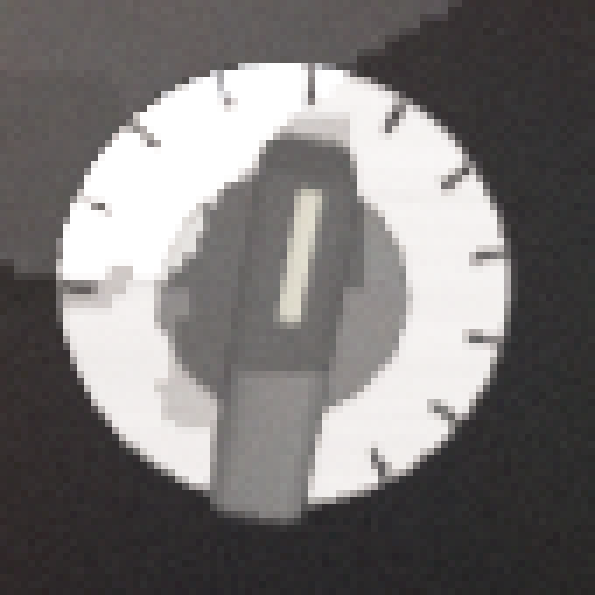

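```bash
python3 - <<'E'
from h import *
z=np.load("w1.npz");p=z['p'];d=z['d'];c=(z['K'],z['D'],z['T'])
# bar top-face corners from crop (crop px/7 + offset)
q=np.array([[262,143],[352,148],[325,372],[230,370]])/7.+[220,120]-0.5
P=onplane(c,q,0.1085);print(P)
a=P[:2].mean(0);b=P[2:].mean(0);print((a+b)/2,np.linalg.norm(a-b),np.degrees(np.arctan2(*(a-b)[[1,0]])))
v,u=np.mgrid[125:200,245:280];uv=np.c_[u.ravel(),v.ravel()].astype(float)
un=cv2.undistortPoints(uv.reshape(-1,1,2),c[0],c[1]).reshape(-1,2);dd=d[125:200,245:280].ravel()
W=np.c_[un*dd[:,None],dd]@c[2][:3,:3].T+c[2][:3,3]
k=(W[:,2]>0.104)&(W[:,2]<.113)&(abs(W[:,1]-.132)<.03)&(abs(W[:,0]-.5285)<.03);print(k.sum(),W[k].mean(0),cv2.minAreaRect(W[k][:,:2].astype(np.float32)))
E
```

```text
[[0.52592146 0.16070293 0.1085    ]
 [0.53783423 0.16003589 0.1085    ]
 [0.53438657 0.1292126  0.1085    ]
 [0.52139441 0.12949931 0.1085    ]]
[0.52988417 0.14486268 0.1085    ] 0.03126872384269026 82.67376153698366
721 [0.52860099 0.13349681 0.10876129] ((0.5285826325416565, 0.13251188397407532), (0.0492994599044323, 0.01398172602057457), 80.66930389404297)
```

Call:
carry_out([
  [0.003,-0.002,0.02,0,0,0.08,0],
  [0.003,-0.002,0.05,0,0,0.157,0],
  [0.003,-0.002,0.08,0,0,0.157,0],
  [0.003,-0.002,0.11,0,0,0.157,0],
  [0.003,-0.002,0.13,0,0,0.157,0],
  [0.003,-0.002,0.145,0,0,0.157,0],
  [0.003,-0.002,0.155,0,0,0.157,0],
  [0.003,-0.002,0.155,0,0,0.157,0],
  [0.003,-0.002,0.155,0,0,0.157,0],
], force=60)

```text
clock: 3.45
position: [0.5291, 0.1325, 0.0842]
tool_rot: [3.141, -0.0, 1.414]
force: [0.2, -0.4, 1.1]
grip_width: 0.0856
```

```bash
cat > s.py <<'E'
from h import *
s=telemetry.observe();print(round(s['clock'],3),'q7',round(s['qpos'][6],4),'e7',round(s['joint_efforts'][6],4),'M',s['moment'].round(3),'F',s['force'].round(2),'pos',s['position'].round(4),'rot',s['tool_rot'].round(4),'w',round(s['grip_width'],4))
E
python3 s.py
```

```text
3.45 q7 -0.8848 e7 -0.0088 M [0.024 0.023 0.016] F [ 0.24 -0.42  1.1 ] pos [0.5291 0.1325 0.0842] rot [ 3.1408e+00 -3.0000e-04  1.4136e+00] w 0.0856
```

Call:
carry_out([
  [0,0,0,0,0,0,120],
  [0,0,0,0,0,0,200],
  [0,0,0,0,0,0,255],
  [0,0,0,0,0,0,255],
  [0,0,0,0,0,0,255],
  [0,0,0,0,0,0,255],
  [0,0,0,0,0,0,255],
], force=60)

```text
clock: 4.32
position: [0.5315, 0.1324, 0.0846]
tool_rot: [3.137, -0.002, 1.413]
force: [13.0, -2.7, 2.6]
grip_width: 0.0083
```

```bash
python3 s.py
```

```text
4.325 q7 -0.885 e7 -0.014 M [-0.604 -2.97  -0.   ] F [13.   -2.68  2.62] pos [0.5315 0.1324 0.0846] rot [ 3.1367e+00 -1.7000e-03  1.4130e+00] w 0.0083
```

```bash
python3 - <<'E'
from h import *
p,d=imaging.grab_frame("wrist");cv2.imwrite("pics/w2.png",p)
p,d=imaging.grab_frame("scene");cv2.imwrite("pics/s2.png",cv2.resize(p[100:230,190:340],None,fx=5,fy=5))
E
python3 s.py
```

```text
4.425 q7 -0.885 e7 -0.0139 M [-0.61  -2.966  0.051] F [14.11 -3.05  3.37] pos [0.5315 0.1324 0.0846] rot [ 3.1367e+00 -1.7000e-03  1.4129e+00] w 0.0086
```

View pics/w2.png

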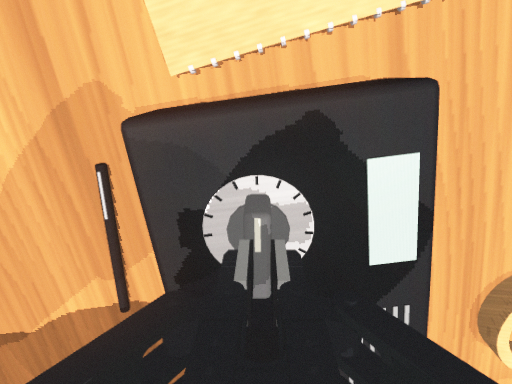

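View pics/s2.png

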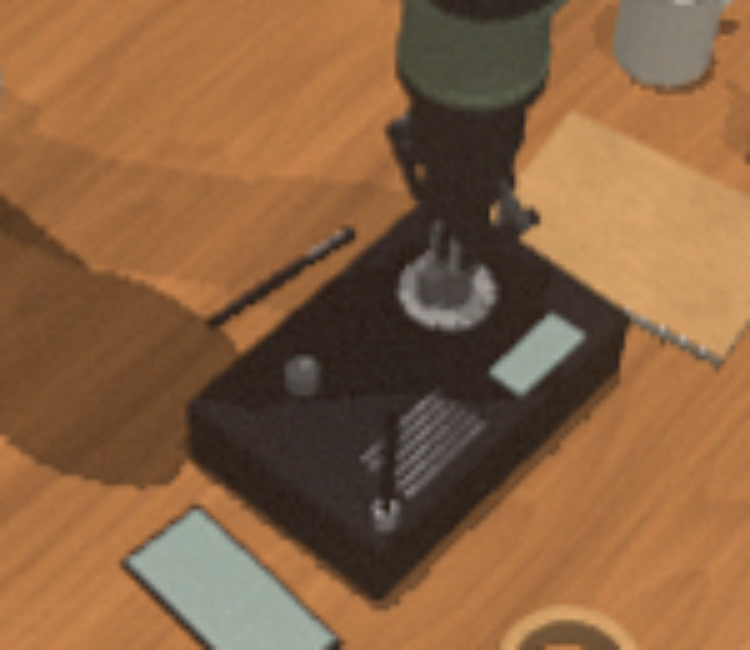

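The bar (around (258,240)) is between both pads. The arm was pulled about 2.5 mm toward +x, so I'll re-centre it.

Call:
carry_out([
  [0,0.0025,0,0,0,0,255],
  [0,0.0025,0,0,0,0,255],
  [0,0.0025,0,0,0,0,255],
])

```text
clock: 4.8
position: [0.5315, 0.1327, 0.0848]
tool_rot: [3.14, -0.001, 1.414]
force: [-8.0, -0.8, 23.7]
grip_width: 0.0
```

```bash
python3 s.py
```

```text
4.8 q7 -0.8819 e7 0.017 M [-0.032  1.684  0.027] F [-7.95 -0.76 23.73] pos [0.5315 0.1327 0.0848] rot [ 3.1405e+00 -6.0000e-04  1.4140e+00] w 0.0
```

Call:
carry_out([
  [0,0,0,0,0,-0.05,255],
  [0,0,0,0,0,-0.05,255],
])

```text
clock: 5.05
position: [0.5315, 0.1326, 0.0848]
tool_rot: [3.14, -0.0, 1.465]
force: [-6.7, -0.6, 22.6]
grip_width: 0.0006
```

```bash
python3 s.py
```

```text
5.05 q7 -0.8402 e7 0.643 M [-0.11   1.396 -0.099] F [-6.74 -0.63 22.64] pos [0.5315 0.1326 0.0848] rot [ 3.1405e+00 -5.0000e-04  1.4646e+00] w 0.0006
```

Call:
carry_out([
  [0,0,0,0,0,-0.05,255],
  [0,0,0,0,0,-0.05,255],
])

```text
clock: 5.3
position: [0.5313, 0.1326, 0.0848]
tool_rot: [3.141, -0.0, 1.515]
force: [-7.6, 0.3, 23.2]
grip_width: 0.0002
```

```bash
python3 s.py
```

```text
5.3 q7 -0.7991 e7 0.6942 M [-0.08   1.703 -0.061] F [-7.56  0.28 23.25] pos [0.5313 0.1326 0.0848] rot [ 3.1407e+00 -4.0000e-04  1.5147e+00] w 0.0002
```

```bash
python3 - <<'E'
from h import *
p,d=imaging.grab_frame("wrist");cv2.imwrite("pics/w3.png",cv2.resize(p[150:330,150:370],None,fx=3.6,fy=3.3))
p,d=imaging.grab_frame("scene");cv2.imwrite("pics/s3.png",cv2.resize(p[120:200,240:330],None,fx=7,fy=7))
E
python3 s.py
```

```text
5.4 q7 -0.7997 e7 0.1482 M [-0.094  1.629 -0.057] F [-6.82 -0.43 24.43] pos [0.5314 0.1326 0.0848] rot [ 3.1406e+00 -3.0000e-04  1.5140e+00] w 0.0005
```

View pics/w3.png

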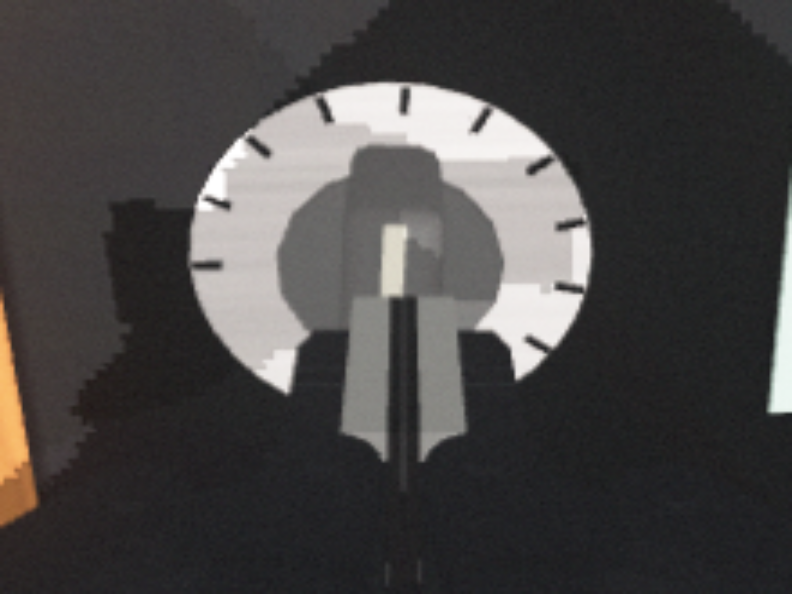

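View pics/s3.png

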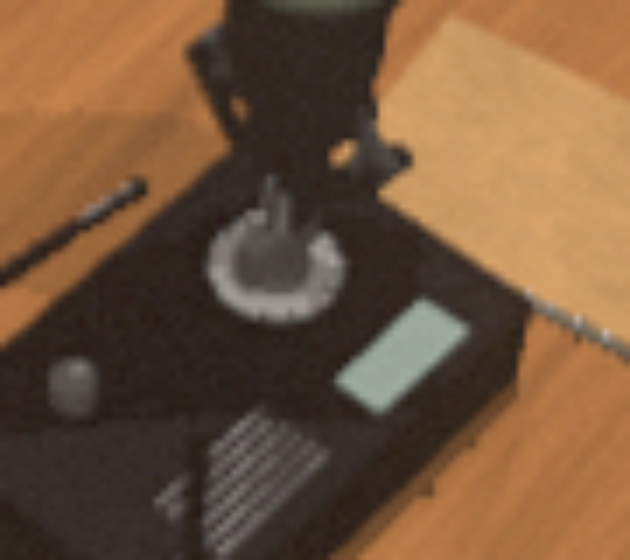

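```bash
python3 - <<'E'
from h import *
c=cam('wrist');p,d=imaging.grab_frame("wrist")
def w(u,v):
    n=cv2.undistortPoints(np.array([[[u,v]]],float),c[0],c[1])[0,0];z=d[v,u]
    return (c[2][:3,:3]@[n[0]*z,n[1]*z,z]+c[2][:3,3]).round(4)
for u,v in [(254,200),(259,215),(262,235),(262,250),(250,245),(253,260),(272,245),(275,260),(262,270),(258,280),(235,260),(285,260)]:
    print(u,v,w(u,v))
E
```

```text
254 200 [0.5282 0.1571 0.0913]
259 215 [0.5309 0.1557 0.1084]
262 235 [0.5318 0.1456 0.1096]
262 250 [0.5317 0.1451 0.1233]
250 245 [0.5261 0.1446 0.1172]
253 260 [0.5278 0.145  0.1313]
272 245 [0.5363 0.1442 0.1177]
275 260 [0.5372 0.1447 0.1317]
262 270 [0.5316 0.1443 0.1382]
258 280 [0.5301 0.1446 0.1453]
235 260 [0.5193 0.1412 0.1243]
285 260 [0.5418 0.1398 0.1241]
```

```bash
python3 - <<'E'
from h import *
c=cam('wrist');p,d=imaging.grab_frame("wrist")
v,u=np.mgrid[0:384,0:512];n=cv2.undistortPoints(np.dstack([u,v]).reshape(-1,1,2).astype(float),*c[:2]).reshape(384,512,2)
W=np.dstack([n*d[...,None],d])@c[2][:3,:3].T+c[2][:3,3]
np.save("W3.npy",W)
for uu in (235,240,250,256,262,268,274,285):
    print(uu,[tuple((W[r,uu,1:]*1000).round().astype(int)) for r in range(222,300,6)])
for r in (246,255,270): print(r,[tuple((W[r,k]*1000).round().astype(int)) for k in range(226,298,5)])
cv2.imwrite("pics/w3b.png",cv2.resize(cv2.convertScaleAbs(p[190:310,190:340],alpha=2.5),None,fx=5,fy=5,interpolation=cv2.INTER_NEAREST))
q=cv2.imread("pics/w2.png");cv2.imwrite("pics/w2b.png",cv2.resize(cv2.convertScaleAbs(q[190:310,190:340],alpha=2.5),None,fx=5,fy=5,interpolation=cv2.INTER_NEAREST))
E
```

```text
235 [(np.int64(139), np.int64(79)), (np.int64(135), np.int64(79)), (np.int64(131), np.int64(78)), (np.int64(127), np.int64(79)), (np.int64(123), np.int64(77)), (np.int64(141), np.int64(117)), (np.int64(141), np.int64(122)), (np.int64(142), np.int64(129)), (np.int64(141), np.int64(131)), (np.int64(141), np.int64(136)), (np.int64(146), np.int64(148)), (np.int64(148), np.int64(154)), (np.int64(146), np.int64(156))]
240 [(np.int64(139), np.int64(78)), (np.int64(135), np.int64(78)), (np.int64(131), np.int64(78)), (np.int64(127), np.int64(79)), (np.int64(123), np.int64(79)), (np.int64(141), np.int64(117)), (np.int64(141), np.int64(123)), (np.int64(141), np.int64(128)), (np.int64(141), np.int64(132)), (np.int64(140), np.int64(136)), (np.int64(146), np.int64(148)), (np.int64(147), np.int64(153)), (np.int64(146), np.int64(155))]
250 [(np.int64(153), np.int64(110)), (np.int64(149), np.int64(109)), (np.int64(146), np.int64(109)), (np.int64(145), np.int64(113)), (np.int64(145), np.int64(119)), (np.int64(145), np.int64(124)), (np.int64(145), np.int64(129)), (np.int64(146), np.int64(135)), (np.int
[... 3667 characters left out ...]
p.int64(506), np.int64(103), np.int64(73)), (np.int64(518), np.int64(141), np.int64(132)), (np.int64(520), np.int64(142), np.int64(133)), (np.int64(523), np.int64(142), np.int64(133)), (np.int64(525), np.int64(145), np.int64(138)), (np.int64(527), np.int64(145), np.int64(138)), (np.int64(529), np.int64(145), np.int64(139)), (np.int64(531), np.int64(145), np.int64(139)), (np.int64(533), np.int64(145), np.int64(139)), (np.int64(535), np.int64(144), np.int64(138)), (np.int64(537), np.int64(144), np.int64(138)), (np.int64(540), np.int64(140), np.int64(132)), (np.int64(542), np.int64(140), np.int64(133)), (np.int64(544), np.int64(140), np.int64(132)), (np.int64(551), np.int64(100), np.int64(72))]
```

View pics/w3b.png

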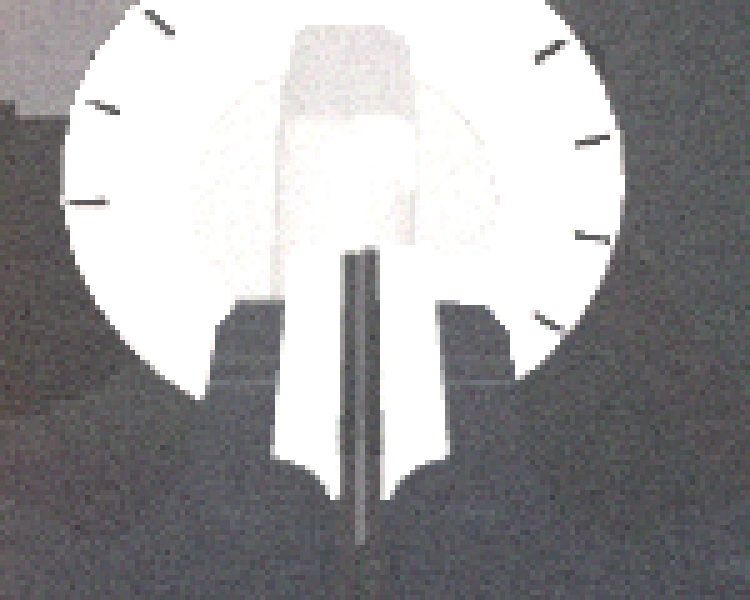

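View pics/w2b.png

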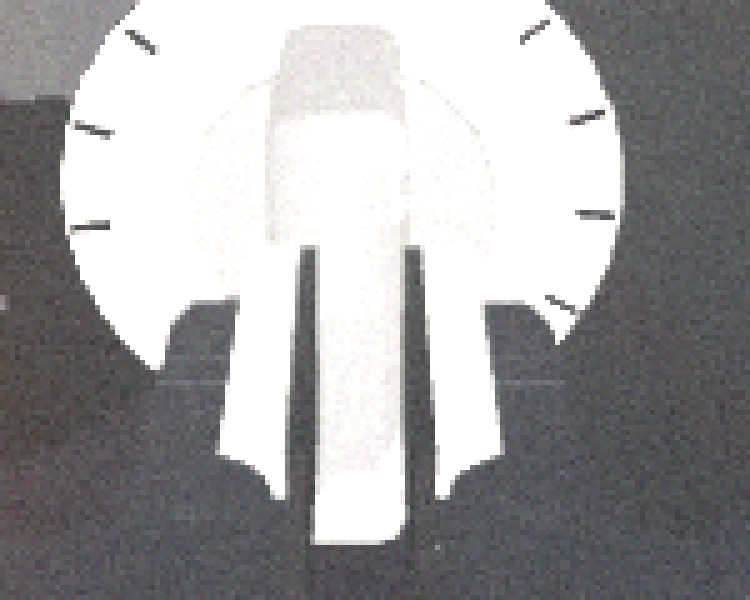

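In both close-ups the finger ends sit at bar-top height, not below it: z is about 0.111 at reported TCP z 0.085. The fingers therefore end about 26 mm behind the reported TCP. They shut above the bar and press on it with 24 N. I'll open and re-measure.

Call:
carry_out([
  [0,0,0,0,0,0,0],
  [0,0,0,0,0,0,0],
  [0,0,0,0,0,0,0],
  [0,0,0,0,0,0,0],
])

```text
clock: 6.0
position: [0.5312, 0.132, 0.0835]
tool_rot: [-3.141, -0.0, 1.514]
force: [0.3, -0.8, -0.8]
grip_width: 0.0726
```

```bash
python3 s.py; python3 - <<'E'
from h import *
c=cam('wrist');p,d=imaging.grab_frame("wrist");cv2.imwrite("pics/w4.png",p)
v,u=np.mgrid[0:384,0:512];n=cv2.undistortPoints(np.dstack([u,v]).reshape(-1,1,2).astype(float),*c[:2]).reshape(384,512,2)
W=np.dstack([n*d[...,None],d])@c[2][:3,:3].T+c[2][:3,3]
k=(W[...,2]>.104)&(W[...,2]<.113)&(abs(W[...,1]-.1325)<.03)&(abs(W[...,0]-.53)<.022)
print(k.sum(),W[k].mean(0),cv2.minAreaRect(W[k][:,:2].astype(np.float32)))
# finger tip z: lowest nonscene points
k=(W[...,2]>.112)&(d>0);k[:180]=0
print('lowest finger',np.percentile(W[...,2][k],[0.5,2,5]))
E
```

```text
6.0 q7 -0.7997 e7 0.0004 M [-0.015  0.079  0.022] F [ 0.3  -0.77 -0.82] pos [0.5312 0.132  0.0835] rot [-3.1415 -0.      1.5136] w 0.0726
2420 [0.52889959 0.13478394 0.10877016] ((0.5286375284194946, 0.13230447471141815), (0.05032346770167351, 0.014073393307626247), 80.18712615966797)
lowest finger [0.11904234 0.12426942 0.13210868]
```

View pics/w4.png

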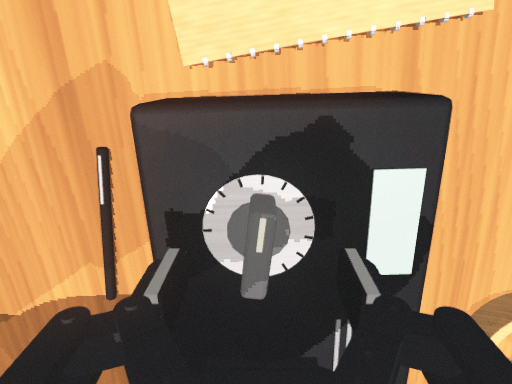

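Call:
carry_out([
  [0,-0.0026,0,0,0,0.114,0],
  [0,-0.0026,0.006,0,0,0.114,0],
  [0,-0.0026,0.012,0,0,0.114,0],
  [0,-0.0026,0.018,0,0,0.114,0],
  [0,-0.0026,0.018,0,0,0.114,0],
])

```text
clock: 6.68
position: [0.5283, 0.1321, 0.065]
tool_rot: [-3.141, 0.0, 1.401]
force: [0.3, 0.2, 0.3]
grip_width: 0.0852
```

Call:
carry_out([
  [0,0,0.004,0,0,0,0],
  [0,0,0.007,0,0,0,0],
  [0,0,0.007,0,0,0,0],
])

```text
clock: 7.05
position: [0.5285, 0.1322, 0.0584]
tool_rot: [-3.141, 0.0, 1.4]
force: [-0.1, -0.0, 0.3]
grip_width: 0.0856
```

```bash
python3 s.py; python3 - <<'E'
from h import *
p,d=imaging.grab_frame("wrist");cv2.imwrite("pics/w5.png",p)
E
```

```text
7.05 q7 -0.9211 e7 -0.0554 M [0.026 0.016 0.023] F [-0.05 -0.01  0.32] pos [0.5285 0.1322 0.0584] rot [-3.1413e+00  1.0000e-04  1.3999e+00] w 0.0856
```

View pics/w5.png

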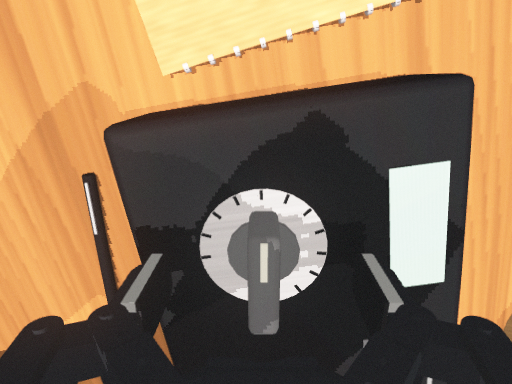

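The bar is centred between the open fingers (about x=263), vertical in the image, with no contact.

Call:
carry_out([
  [0,0,0,0,0,0,150],
  [0,0,0,0,0,0,190],
  [0,0,0,0,0,0,200],
  [0,0,0,0,0,0,215],
  [0,0,0,0,0,0,255],
  [0,0,0,0,0,0,255],
], force=60)

```text
clock: 7.85
position: [0.5309, 0.1321, 0.0595]
tool_rot: [3.138, -0.001, 1.399]
force: [12.2, -2.2, 3.7]
grip_width: 0.013
```

```bash
python3 s.py
```

```text
7.85 q7 -0.9211 e7 -0.0055 M [-0.44  -1.902  0.025] F [12.17 -2.17  3.68] pos [0.5309 0.1321 0.0595] rot [ 3.1377e+00 -1.4000e-03  1.3989e+00] w 0.013
```

Call:
carry_out([
  [0,0.0025,0,0,0,0,255],
  [0,0.0025,0,0,0,0,255],
  [0,0.0025,0,0,0,0,255],
])

```text
clock: 8.22
position: [0.5318, 0.1319, 0.0593]
tool_rot: [3.14, -0.001, 1.399]
force: [1.5, -0.6, 12.5]
grip_width: 0.0128
```

```bash
python3 s.py
```

```text
8.225 q7 -0.9177 e7 0.02 M [ 0.005  0.691 -0.007] F [ 1.45 -0.6  12.46] pos [0.5318 0.1319 0.0593] rot [ 3.1403e+00 -5.0000e-04  1.3994e+00] w 0.0128
```

Call:
carry_out([
  [0,0,0,0,0,-0.05,255],
  [0,0,0,0,0,-0.05,255],
])

```text
clock: 8.48
position: [0.5317, 0.1319, 0.0594]
tool_rot: [3.14, -0.0, 1.45]
force: [1.7, -0.3, 13.3]
grip_width: 0.0129
```

```bash
python3 s.py
```

```text
8.475 q7 -0.8767 e7 0.6258 M [-0.022  0.781 -0.1  ] F [ 1.73 -0.3  13.26] pos [0.5317 0.1319 0.0594] rot [ 3.1403e+00 -5.0000e-04  1.4501e+00] w 0.0129
```

Call:
carry_out([
  [0,0,0,0,0,-0.05,255],
  [0,0,0,0,0,-0.05,255],
])

```text
clock: 8.72
position: [0.5317, 0.132, 0.0594]
tool_rot: [3.14, -0.0, 1.5]
force: [1.1, -0.3, 13.4]
grip_width: 0.0133
```

```bash
python3 s.py
```

```text
8.725 q7 -0.8364 e7 0.7511 M [ 0.053  0.845 -0.171] F [ 1.08 -0.31 13.43] pos [0.5317 0.132  0.0594] rot [ 3.1404e+00 -5.0000e-04  1.5000e+00] w 0.0133
```

Call:
carry_out([
  [0,0,-0.0015,0,0,0,255],
  [0,0,-0.0015,0,0,0,255],
])

```text
clock: 8.98
position: [0.5312, 0.1318, 0.0597]
tool_rot: [3.142, -0.001, 1.499]
force: [5.7, 0.4, -10.4]
grip_width: 0.0126
```

```bash
python3 s.py
```

```text
8.975 q7 -0.8355 e7 0.1832 M [ 0.506 -0.621 -0.144] F [  5.66   0.35 -10.41] pos [0.5312 0.1318 0.0597] rot [ 3.1416e+00 -5.0000e-04  1.4994e+00] w 0.0126
```

Call:
carry_out([
  [0,0,0,0,0,-0.05,255],
  [0,0,0,0,0,-0.05,255],
])

```text
clock: 9.22
position: [0.5312, 0.1318, 0.0597]
tool_rot: [-3.141, -0.001, 1.55]
force: [6.9, 1.3, -9.9]
grip_width: 0.0128
```

```bash
python3 s.py
```

```text
9.225 q7 -0.7944 e7 0.7962 M [ 0.501 -0.54  -0.276] F [ 6.9   1.33 -9.88] pos [0.5312 0.1318 0.0597] rot [-3.1415e+00 -5.0000e-04  1.5500e+00] w 0.0128
```

Call:
carry_out([
  [0,0,0,0,0,-0.05,255],
  [0,0,0,0,0,-0.05,255],
])

```text
clock: 9.48
position: [0.5312, 0.1318, 0.0597]
tool_rot: [-3.141, -0.0, 1.6]
force: [5.5, 1.4, -10.4]
grip_width: 0.0129
```

```bash
python3 s.py
```

```text
9.475 q7 -0.7536 e7 0.7309 M [ 0.515 -0.464 -0.113] F [  5.48   1.41 -10.35] pos [0.5312 0.1318 0.0597] rot [-3.1415e+00 -5.0000e-04  1.6002e+00] w 0.0129
```

Call:
carry_out([
  [0,0,0,0,0,-0.05,255],
  [0,0,0,0,0,-0.05,255],
])

```text
clock: 9.72
position: [0.5311, 0.1318, 0.0597]
tool_rot: [-3.141, -0.0, 1.65]
force: [6.1, 0.2, -10.9]
grip_width: 0.0126
```

```bash
python3 s.py
```

```text
9.725 q7 -0.7129 e7 0.5908 M [ 0.416 -0.547  0.012] F [  6.09   0.15 -10.88] pos [0.5311 0.1318 0.0597] rot [-3.1414e+00 -4.0000e-04  1.6503e+00] w 0.0126
```

Call:
carry_out([
  [0,0,0,0,0,-0.05,255],
  [0,0,0,0,0,-0.05,255],
])

```text
clock: 9.98
position: [0.5311, 0.1318, 0.0597]
tool_rot: [-3.141, -0.0, 1.7]
force: [4.9, 1.7, -8.5]
grip_width: 0.0129
```

```bash
python3 s.py
```

```text
9.975 q7 -0.6721 e7 0.5902 M [ 0.537 -0.258 -0.022] F [ 4.93  1.65 -8.51] pos [0.5311 0.1318 0.0597] rot [-3.1414e+00 -4.0000e-04  1.7003e+00] w 0.0129
```

Call:
carry_out([
  [0,0,0,0,0,-0.05,255],
  [0,0,0,0,0,-0.05,255],
])

```text
clock: 10.22
position: [0.5311, 0.1318, 0.0597]
tool_rot: [-3.141, -0.0, 1.75]
force: [5.5, 1.0, -9.1]
grip_width: 0.0128
```

```bash
python3 s.py
```

```text
10.225 q7 -0.6312 e7 0.5918 M [ 0.518 -0.283  0.032] F [ 5.53  1.01 -9.1 ] pos [0.5311 0.1318 0.0597] rot [-3.1413e+00 -4.0000e-04  1.7503e+00] w 0.0128
```

Call:
carry_out([
  [0,0,0,0,0,-0.05,255],
  [0,0,0,0,0,-0.05,255],
])

```text
clock: 10.48
position: [0.531, 0.1318, 0.0597]
tool_rot: [-3.141, -0.0, 1.8]
force: [4.9, 1.0, -9.0]
grip_width: 0.0132
```

```bash
python3 s.py
```

```text
10.475 q7 -0.5902 e7 0.5797 M [ 0.472 -0.236 -0.027] F [ 4.87  1.05 -9.05] pos [0.531  0.1318 0.0597] rot [-3.1413e+00 -4.0000e-04  1.8003e+00] w 0.0132
```

Call:
carry_out([
  [0,0,0,0,0,-0.05,255],
  [0,0,0,0,0,-0.05,255],
])

```text
clock: 10.72
position: [0.531, 0.1318, 0.0597]
tool_rot: [-3.141, -0.0, 1.85]
force: [5.1, 0.8, -9.1]
grip_width: 0.0127
```

```bash
python3 s.py
```

```text
10.725 q7 -0.5493 e7 0.5902 M [ 0.542 -0.225  0.025] F [ 5.13  0.76 -9.11] pos [0.531  0.1318 0.0597] rot [-3.1413e+00 -4.0000e-04  1.8501e+00] w 0.0127
```

Call:
carry_out([
  [0,0,0,0,0,-0.05,255],
  [0,0,0,0,0,-0.05,255],
])

```text
clock: 10.98
position: [0.5309, 0.1317, 0.0597]
tool_rot: [-3.141, -0.0, 1.899]
force: [6.1, 1.4, -12.5]
grip_width: 0.0131
```

```bash
python3 s.py
```

```text
10.975 q7 -0.5091 e7 0.866 M [ 0.601 -0.278 -0.083] F [  6.06   1.42 -12.49] pos [0.5309 0.1317 0.0597] rot [-3.1412e+00 -4.0000e-04  1.8991e+00] w 0.0131
```

Call:
carry_out([
  [0,0,0,0,0,0,255],
])

```text
clock: 11.1
position: [0.5309, 0.1318, 0.0597]
tool_rot: [-3.141, -0.0, 1.898]
force: [5.3, 1.6, -12.0]
grip_width: 0.0129
```

```bash
python3 s.py
```

```text
11.1 q7 -0.5099 e7 0.1508 M [ 0.535 -0.305 -0.11 ] F [  5.27   1.62 -11.99] pos [0.5309 0.1318 0.0597] rot [-3.1412e+00 -4.0000e-04  1.8981e+00] w 0.0129
```

Call:
carry_out([
  [0,0,0,0,0,-0.02,255],
  [0,0,0,0,0,-0.02,255],
])

```text
clock: 11.35
position: [0.5309, 0.1317, 0.0597]
tool_rot: [-3.141, -0.0, 1.918]
force: [5.3, 1.5, -12.5]
grip_width: 0.0128
```

```bash
python3 s.py
```

```text
11.35 q7 -0.4932 e7 0.3985 M [ 0.549 -0.249 -0.113] F [  5.3    1.54 -12.45] pos [0.5309 0.1317 0.0597] rot [-3.1412e+00 -3.0000e-04  1.9182e+00] w 0.0128
```

Call:
carry_out([
  [0,0,0,0,0,-0.04,255],
  [0,0,0,0,0,-0.04,255],
])

```text
clock: 11.6
position: [0.5309, 0.1317, 0.0597]
tool_rot: [-3.141, -0.0, 1.959]
force: [4.4, 1.4, -12.1]
grip_width: 0.0129
```

```bash
python3 s.py
```

```text
11.6 q7 -0.46 e7 0.6866 M [ 0.57  -0.242 -0.22 ] F [  4.44   1.36 -12.08] pos [0.5309 0.1317 0.0597] rot [-3.1412e+00 -4.0000e-04  1.9585e+00] w 0.0129
```

Call:
carry_out([
  [0,0,0,0,0,-0.04,255],
  [0,0,0,0,0,-0.04,255],
])

```text
clock: 11.85
position: [0.5309, 0.1315, 0.0597]
tool_rot: [-3.141, -0.0, 1.998]
force: [5.7, 0.3, -12.1]
grip_width: 0.0126
```

```bash
python3 s.py
```

```text
11.85 q7 -0.4269 e7 0.6623 M [ 0.303 -0.366 -0.227] F [  5.68   0.35 -12.12] pos [0.5309 0.1315 0.0597] rot [-3.1411e+00 -2.0000e-04  1.9984e+00] w 0.0126
```

Call:
carry_out([
  [0,0,0,0,0,-0.04,255],
  [0,0,0,0,0,-0.04,255],
])

```text
clock: 12.1
position: [0.5309, 0.1315, 0.0597]
tool_rot: [-3.141, -0.0, 2.039]
force: [6.5, 0.5, -12.2]
grip_width: 0.0126
```

```bash
python3 s.py
```

```text
12.1 q7 -0.3936 e7 0.5663 M [ 0.214 -0.306 -0.1  ] F [  6.52   0.53 -12.24] pos [0.5309 0.1315 0.0597] rot [-3.1411e+00 -1.0000e-04  2.0386e+00] w 0.0126
```

Call:
carry_out([
  [0,0,0,0,0,-0.04,255],
  [0,0,0,0,0,-0.04,255],
])

```text
clock: 12.35
position: [0.5309, 0.1315, 0.0597]
tool_rot: [-3.141, -0.0, 2.079]
force: [6.7, 0.4, -12.7]
grip_width: 0.0131
```

```bash
python3 s.py
```

```text
12.35 q7 -0.3605 e7 0.507 M [ 0.244 -0.486  0.065] F [  6.69   0.36 -12.72] pos [0.5309 0.1315 0.0597] rot [-3.1410e+00 -1.0000e-04  2.0786e+00] w 0.0131
```

Call:
carry_out([
  [0,0,0,0,0,-0.05,255],
  [0,0,0,0,0,-0.1,255],
  [0,0,0,0,0,-0.15,255],
  [0,0,0,0,0,-0.15,255],
])

```text
clock: 12.85
position: [0.5308, 0.1315, 0.0597]
tool_rot: [-3.141, -0.0, 2.228]
force: [4.5, 0.5, -14.5]
grip_width: 0.0132
```

```bash
python3 s.py
```

```text
12.85 q7 -0.2359 e7 0.7801 M [ 0.123 -0.258  0.036] F [  4.5    0.51 -14.5 ] pos [0.5308 0.1315 0.0597] rot [-3.1409e+00 -3.0000e-04  2.2282e+00] w 0.0132
```

Call:
carry_out([
  [0,0,0,0,0,-0.05,255],
  [0,0,0,0,0,-0.05,255],
])

```text
clock: 13.1
position: [0.5308, 0.1315, 0.0598]
tool_rot: [-3.141, -0.0, 2.278]
force: [5.7, -0.9, -15.7]
grip_width: 0.0131
```

```bash
python3 s.py
```

```text
13.1 q7 -0.1944 e7 0.7358 M [ 0.087 -0.174 -0.002] F [  5.73  -0.88 -15.69] pos [0.5308 0.1315 0.0598] rot [-3.1409e+00 -3.0000e-04  2.2777e+00] w 0.0131
```

Call:
carry_out([
  [0,0,0,0,0,-0.05,255],
  [0,0,0,0,0,-0.05,255],
])

```text
clock: 13.35
position: [0.5308, 0.1315, 0.0598]
tool_rot: [-3.141, -0.0, 2.327]
force: [4.9, 0.2, -16.7]
grip_width: 0.0126
```

```bash
python3 s.py
```

```text
13.35 q7 -0.1527 e7 0.872 M [-0.015 -0.198 -0.147] F [  4.89   0.17 -16.67] pos [0.5308 0.1315 0.0598] rot [-3.1409e+00 -3.0000e-04  2.3274e+00] w 0.0126
```

Call:
carry_out([
  [0,0,0,0,0,-0.04,255],
  [0,0,0,0,0,-0.04,255],
])

```text
clock: 13.6
position: [0.5308, 0.1315, 0.0598]
tool_rot: [-3.141, -0.0, 2.37]
force: [4.1, -1.2, -20.3]
grip_width: 0.013
```

```bash
python3 s.py
```

```text
13.6 q7 -0.1173 e7 0.7514 M [-0.078 -0.121 -0.205] F [  4.14  -1.25 -20.32] pos [0.5308 0.1315 0.0598] rot [-3.1409e+00 -3.0000e-04  2.3696e+00] w 0.013
```

Call:
carry_out([
  [0,0,0,0,0,-0.04,255],
  [0,0,0,0,0,-0.04,255],
])

```text
clock: 13.85
position: [0.5308, 0.1315, 0.0599]
tool_rot: [-3.141, -0.0, 2.41]
force: [4.2, -1.7, -21.6]
grip_width: 0.0127
```

```bash
python3 s.py
```

```text
13.85 q7 -0.083 e7 0.779 M [-0.253  0.004 -0.173] F [  4.17  -1.68 -21.65] pos [0.5308 0.1315 0.0599] rot [-3.1410e+00 -3.0000e-04  2.4104e+00] w 0.0127
```

Call:
carry_out([
  [0,0,0.001,0,0,-0.04,255],
  [0,0,0.001,0,0,-0.04,255],
])

```text
clock: 14.1
position: [0.5313, 0.1316, 0.0596]
tool_rot: [3.142, 0.001, 2.451]
force: [1.2, -5.4, -3.0]
grip_width: 0.0128
```

```bash
python3 s.py
```

```text
14.1 q7 -0.0503 e7 0.6807 M [-1.224  0.652 -0.152] F [ 1.21 -5.37 -3.04] pos [0.5313 0.1316 0.0596] rot [3.1415e+00 7.0000e-04 2.4506e+00] w 0.0128
```

Call:
carry_out([
  [0,0,0,0,0,-0.04,255],
  [0,0,0,0,0,-0.04,255],
])

```text
clock: 14.35
position: [0.5313, 0.1316, 0.0596]
tool_rot: [3.142, 0.001, 2.49]
force: [2.0, -6.3, -2.4]
grip_width: 0.0129
```

```bash
python3 s.py
```

```text
14.35 q7 -0.0172 e7 0.5475 M [-1.379  0.665 -0.003] F [ 2.   -6.33 -2.35] pos [0.5313 0.1316 0.0596] rot [3.1415e+00 7.0000e-04 2.4899e+00] w 0.0129
```

Call:
carry_out([
  [0,0,0,0,0,-0.05,255],
  [0,0,0,0,0,-0.1,255],
  [0,0,0,0,0,-0.15,255],
  [0,0,0,0,0,-0.15,255],
])

```text
clock: 14.85
position: [0.5315, 0.1315, 0.0596]
tool_rot: [3.141, 0.001, 2.64]
force: [2.6, -6.7, -1.2]
grip_width: 0.013
```

```bash
python3 s.py
```

```text
14.85 q7 0.1102 e7 0.6317 M [-1.328  0.36   0.053] F [ 2.58 -6.74 -1.23] pos [0.5315 0.1315 0.0596] rot [3.1414e+00 1.1000e-03 2.6399e+00] w 0.013
```

Call:
carry_out([
  [0,0,0,0,0,-0.04,255],
  [0,0,0,0,0,-0.04,255],
])

```text
clock: 15.1
position: [0.5315, 0.1315, 0.0596]
tool_rot: [3.142, 0.001, 2.68]
force: [2.3, -4.9, -2.6]
grip_width: 0.0132
```

```bash
python3 s.py
```

```text
15.1 q7 0.1441 e7 0.4851 M [-1.345  0.372 -0.031] F [ 2.27 -4.94 -2.57] pos [0.5315 0.1315 0.0596] rot [3.1416e+00 1.1000e-03 2.6796e+00] w 0.0132
```

Call:
carry_out([
  [0,0,0,0,0,-0.04,255],
  [0,0,0,0,0,-0.04,255],
])

```text
clock: 15.35
position: [0.5315, 0.1315, 0.0596]
tool_rot: [-3.142, 0.001, 2.72]
force: [1.9, -6.6, -2.7]
grip_width: 0.013
```

```bash
python3 s.py
```

```text
15.35 q7 0.1782 e7 0.5567 M [-1.347  0.403 -0.05 ] F [ 1.94 -6.61 -2.73] pos [0.5315 0.1315 0.0596] rot [-3.1416e+00  1.1000e-03  2.7196e+00] w 0.013
```

Call:
carry_out([
  [0,0,0,0,0,-0.04,255],
  [0,0,0,0,0,-0.04,255],
])

```text
clock: 15.6
position: [0.5315, 0.1315, 0.0596]
tool_rot: [-3.142, 0.001, 2.759]
force: [1.3, -6.0, -2.5]
grip_width: 0.0128
```

```bash
python3 s.py
```

```text
15.6 q7 0.2123 e7 0.6517 M [-1.314  0.435 -0.147] F [ 1.32 -5.98 -2.53] pos [0.5315 0.1315 0.0596] rot [-3.1416e+00  1.0000e-03  2.7594e+00] w 0.0128
```

Call:
carry_out([
  [0,0,0,0,0,-0.04,255],
  [0,0,0,0,0,-0.04,255],
])

```text
clock: 15.85
position: [0.5315, 0.1316, 0.0596]
tool_rot: [-3.142, 0.001, 2.799]
force: [1.9, -6.3, -2.4]
grip_width: 0.0126
```

```bash
python3 s.py
```

```text
15.85 q7 0.2465 e7 0.6991 M [-1.269  0.422 -0.241] F [ 1.95 -6.25 -2.37] pos [0.5315 0.1316 0.0596] rot [-3.1415e+00  1.0000e-03  2.7994e+00] w 0.0126
```

Call:
carry_out([
  [0,0,0,0,0,-0.04,255],
  [0,0,0,0,0,-0.04,255],
])

```text
clock: 16.1
position: [0.5315, 0.1316, 0.0596]
tool_rot: [-3.142, 0.001, 2.839]
force: [0.9, -5.6, -2.1]
grip_width: 0.0129
```

```bash
python3 s.py
```

```text
16.1 q7 0.2809 e7 0.6747 M [-1.282  0.43  -0.118] F [ 0.95 -5.63 -2.14] pos [0.5315 0.1316 0.0596] rot [-3.1415e+00  1.0000e-03  2.8394e+00] w 0.0129
```

Call:
carry_out([
  [0,0,0,0,0,-0.04,255],
  [0,0,0,0,0,-0.04,255],
])

```text
clock: 16.35
position: [0.5315, 0.1315, 0.0596]
tool_rot: [-3.141, 0.001, 2.88]
force: [1.8, -5.3, -2.3]
grip_width: 0.0128
```

```bash
python3 s.py
```

```text
16.35 q7 0.3153 e7 0.5733 M [-1.343  0.489 -0.038] F [ 1.83 -5.31 -2.35] pos [0.5315 0.1315 0.0596] rot [-3.1414e+00  1.0000e-03  2.8795e+00] w 0.0128
```

Call:
carry_out([
  [0,0,0,0,0,-0.04,255],
  [0,0,0,0,0,-0.04,255],
])

```text
clock: 16.6
position: [0.5315, 0.1315, 0.0596]
tool_rot: [-3.141, 0.001, 2.92]
force: [2.7, -5.4, -2.5]
grip_width: 0.0129
```

```bash
python3 s.py
```

```text
16.6 q7 0.3498 e7 0.4918 M [-1.38   0.269  0.034] F [ 2.7  -5.44 -2.5 ] pos [0.5315 0.1315 0.0596] rot [-3.1413e+00  1.1000e-03  2.9196e+00] w 0.0129
```

Call:
carry_out([
  [0,0,0,0,0,-0.05,255],
  [0,0,0,0,0,-0.1,255],
  [0,0,0,0,0,-0.15,255],
  [0,0,0,0,0,-0.15,255],
])

```text
clock: 17.1
position: [0.5317, 0.1315, 0.0596]
tool_rot: [-3.141, 0.001, 3.07]
force: [2.3, -6.2, -2.8]
grip_width: 0.0129
```

```bash
python3 s.py
```

```text
17.1 q7 0.4796 e7 0.646 M [-1.368  0.046  0.011] F [ 2.25 -6.23 -2.8 ] pos [0.5317 0.1315 0.0596] rot [-3.1413e+00  1.3000e-03  3.0697e+00] w 0.0129
```

Call:
carry_out([
  [0,0,0,0,0,-0.04,255],
  [0,0,0,0,0,-0.04,255],
])

```text
clock: 17.35
position: [0.5316, 0.1315, 0.0596]
tool_rot: [-3.141, 0.001, 3.11]
force: [2.9, -5.4, -3.1]
grip_width: 0.013
```

```bash
python3 s.py
```

```text
17.35 q7 0.5142 e7 0.4966 M [-1.311  0.04  -0.021] F [ 2.94 -5.44 -3.15] pos [0.5316 0.1315 0.0596] rot [-3.1412e+00  1.2000e-03  3.1096e+00] w 0.013
```

Call:
carry_out([
  [0,0,0,0,0,-0.04,255],
  [0,0,0,0,0,-0.04,255],
])

```text
clock: 17.6
position: [0.5317, 0.1315, 0.0596]
tool_rot: [-3.141, 0.001, -3.134]
force: [2.9, -4.7, -3.2]
grip_width: 0.0131
```

```bash
python3 s.py
```

```text
17.6 q7 0.5486 e7 1.0866 M [-1.191  0.09  -0.521] F [ 2.93 -4.68 -3.22] pos [0.5317 0.1315 0.0596] rot [-3.1413e+00  1.1000e-03 -3.1342e+00] w 0.0131
```

Torque jumped to 0.52 N m within about 3 degrees with no drop, after four ccw clicks, so this is the end stop. Now reversing.

Call:
carry_out([
  [0,0,0,0,0,0.0,255],
  [0,0,0,0,0,0.05,255],
  [0,0,0,0,0,0.1,255],
  [0,0,0,0,0,0.15,255],
  [0,0,0,0,0,0.15,255],
])

```text
clock: 18.23
position: [0.5317, 0.1314, 0.0596]
tool_rot: [-3.141, 0.001, 2.998]
force: [3.1, -5.5, -3.7]
grip_width: 0.0127
```

```bash
python3 s.py
```

```text
18.225 q7 0.4174 e7 -0.6464 M [-1.369 -0.031  0.039] F [ 3.11 -5.54 -3.74] pos [0.5317 0.1314 0.0596] rot [-3.1411e+00  1.5000e-03  2.9981e+00] w 0.0127
```

Call:
carry_out([
  [0,0,0,0,0,0.05,255],
  [0,0,0,0,0,0.05,255],
])

```text
clock: 18.48
position: [0.5317, 0.1314, 0.0596]
tool_rot: [-3.141, 0.001, 2.948]
force: [3.8, -7.0, -3.3]
grip_width: 0.0128
```

```bash
python3 s.py
```

```text
18.475 q7 0.3743 e7 -0.6201 M [-1.419 -0.025 -0.006] F [ 3.82 -7.04 -3.35] pos [0.5317 0.1314 0.0596] rot [-3.1412e+00  1.4000e-03  2.9482e+00] w 0.0128
```

Call:
carry_out([
  [0,0,0,0,0,0.05,255],
  [0,0,0,0,0,0.05,255],
])

```text
clock: 18.73
position: [0.5317, 0.1315, 0.0596]
tool_rot: [-3.141, 0.001, 2.898]
force: [3.8, -6.2, -3.9]
grip_width: 0.013
```

```bash
python3 s.py
```

```text
18.725 q7 0.3311 e7 -0.6198 M [-1.452 -0.042 -0.002] F [ 3.83 -6.24 -3.86] pos [0.5317 0.1315 0.0596] rot [-3.1413e+00  1.5000e-03  2.8982e+00] w 0.013
```

Call:
carry_out([
  [0,0,0,0,0,0.05,255],
  [0,0,0,0,0,0.05,255],
])

```text
clock: 18.98
position: [0.5317, 0.1314, 0.0596]
tool_rot: [-3.141, 0.002, 2.848]
force: [3.0, -5.5, -3.6]
grip_width: 0.0128
```

```bash
python3 s.py
```

```text
18.975 q7 0.288 e7 -0.6195 M [-1.48  -0.077  0.023] F [ 3.03 -5.47 -3.61] pos [0.5317 0.1314 0.0596] rot [-3.1413e+00  1.5000e-03  2.8481e+00] w 0.0128
```

Still free. e7 baseline when moving clockwise is -0.62.

Call:
carry_out([
  [0,0,0,0,0,0.05,255],
  [0,0,0,0,0,0.05,255],
])

```text
clock: 19.23
position: [0.5317, 0.1314, 0.0596]
tool_rot: [-3.141, 0.002, 2.798]
force: [2.5, -6.1, -4.3]
grip_width: 0.013
```

```bash
python3 s.py
```

```text
19.225 q7 0.2451 e7 -0.6193 M [-1.561 -0.059 -0.012] F [ 2.47 -6.13 -4.3 ] pos [0.5317 0.1314 0.0596] rot [-3.1413e+00  1.5000e-03  2.7981e+00] w 0.013
```

Call:
carry_out([
  [0,0,0,0,0,0.05,255],
  [0,0,0,0,0,0.05,255],
])

```text
clock: 19.48
position: [0.5317, 0.1314, 0.0596]
tool_rot: [-3.141, 0.002, 2.748]
force: [3.3, -7.0, -3.2]
grip_width: 0.0129
```

```bash
python3 s.py
```

```text
19.475 q7 0.2022 e7 -0.6191 M [-1.619 -0.021  0.012] F [ 3.28 -6.99 -3.23] pos [0.5317 0.1314 0.0596] rot [-3.1415e+00  1.5000e-03  2.7481e+00] w 0.0129
```

Call:
carry_out([
  [0,0,0,0,0,0.05,255],
  [0,0,0,0,0,0.05,255],
])

```text
clock: 19.73
position: [0.5317, 0.1314, 0.0596]
tool_rot: [-3.141, 0.002, 2.698]
force: [2.2, -5.7, -4.6]
grip_width: 0.0128
```

```bash
python3 s.py
```

```text
19.725 q7 0.1595 e7 -0.6189 M [-1.52  -0.013  0.012] F [ 2.16 -5.68 -4.6 ] pos [0.5317 0.1314 0.0596] rot [-3.1414e+00  1.5000e-03  2.6982e+00] w 0.0128
```

Call:
carry_out([
  [0,0,0,0,0,0.05,255],
  [0,0,0,0,0,0.05,255],
])

```text
clock: 19.98
position: [0.5317, 0.1314, 0.0596]
tool_rot: [-3.142, 0.002, 2.648]
force: [3.2, -6.1, -4.2]
grip_width: 0.0133
```

```bash
python3 s.py
```

```text
19.975 q7 0.1168 e7 -0.6186 M [-1.635 -0.037  0.029] F [ 3.22 -6.07 -4.16] pos [0.5317 0.1314 0.0596] rot [-3.1416e+00  1.6000e-03  2.6482e+00] w 0.0133
```

Call:
carry_out([
  [0,0,0,0,0,0.05,255],
  [0,0,0,0,0,0.05,255],
])

```text
clock: 20.23
position: [0.5317, 0.1313, 0.0596]
tool_rot: [-3.142, 0.002, 2.598]
force: [3.7, -6.1, -4.3]
grip_width: 0.0126
```

```bash
python3 s.py
```

```text
20.225 q7 0.0743 e7 -0.6206 M [-1.727 -0.025 -0.016] F [ 3.67 -6.15 -4.26] pos [0.5317 0.1313 0.0596] rot [-3.1415e+00  1.6000e-03  2.5981e+00] w 0.0126
```

Call:
carry_out([
  [0,0,0,0,0,0.05,255],
  [0,0,0,0,0,0.05,255],
])

```text
clock: 20.48
position: [0.5317, 0.1313, 0.0596]
tool_rot: [-3.142, 0.002, 2.548]
force: [2.3, -7.2, -4.6]
grip_width: 0.0129
```

```bash
python3 s.py
```

```text
20.475 q7 0.0318 e7 -0.6555 M [-1.774  0.003  0.032] F [ 2.35 -7.22 -4.58] pos [0.5317 0.1313 0.0596] rot [-3.1416e+00  1.6000e-03  2.5482e+00] w 0.0129
```

Call:
carry_out([
  [0,0,0,0,0,0.05,255],
  [0,0,0,0,0,0.05,255],
])

```text
clock: 20.72
position: [0.5316, 0.1312, 0.0596]
tool_rot: [-3.142, 0.002, 2.498]
force: [3.8, -7.6, -3.0]
grip_width: 0.0129
```

```bash
python3 s.py
```

```text
20.725 q7 -0.0105 e7 -0.7118 M [-1.87  0.04  0.11] F [ 3.8  -7.56 -3.02] pos [0.5316 0.1312 0.0596] rot [-3.1415e+00  1.6000e-03  2.4983e+00] w 0.0129
```

Call:
carry_out([
  [0,0,0,0,0,0.05,255],
  [0,0,0,0,0,0.05,255],
])

```text
clock: 20.98
position: [0.5316, 0.1312, 0.0596]
tool_rot: [-3.142, 0.002, 2.448]
force: [2.1, -7.3, -3.3]
grip_width: 0.0126
```

```bash
python3 s.py
```

```text
20.975 q7 -0.0528 e7 -0.7711 M [-1.974  0.125  0.185] F [ 2.06 -7.3  -3.26] pos [0.5316 0.1312 0.0596] rot [-3.1415e+00  1.6000e-03  2.4484e+00] w 0.0126
```

Call:
carry_out([
  [0,0,0,0,0,0.04,255],
  [0,0,0,0,0,0.04,255],
])

```text
clock: 21.22
position: [0.5316, 0.1312, 0.0596]
tool_rot: [-3.142, 0.002, 2.409]
force: [2.3, -7.8, -1.8]
grip_width: 0.0127
```

```bash
python3 s.py
```

```text
21.225 q7 -0.0864 e7 -0.6877 M [-2.032  0.15   0.212] F [ 2.31 -7.8  -1.78] pos [0.5316 0.1312 0.0596] rot [-3.1416e+00  1.6000e-03  2.4086e+00] w 0.0127
```

Call:
carry_out([
  [0,0,0,0,0,0.04,255],
  [0,0,0,0,0,0.04,255],
])

```text
clock: 21.48
position: [0.5316, 0.1312, 0.0596]
tool_rot: [-3.142, 0.002, 2.369]
force: [2.5, -7.0, -2.7]
grip_width: 0.0133
```

```bash
python3 s.py
```

```text
21.475 q7 -0.1201 e7 -0.7086 M [-2.027  0.204  0.198] F [ 2.5  -7.04 -2.74] pos [0.5316 0.1312 0.0596] rot [-3.1416e+00  1.6000e-03  2.3686e+00] w 0.0133
```

Call:
carry_out([
  [0,0,0,0,0,0.04,255],
  [0,0,0,0,0,0.04,255],
])

```text
clock: 21.72
position: [0.5316, 0.1311, 0.0596]
tool_rot: [3.142, 0.002, 2.329]
force: [2.6, -7.6, -2.5]
grip_width: 0.0132
```

```bash
python3 s.py
```

```text
21.725 q7 -0.1538 e7 -0.676 M [-2.081  0.158  0.154] F [ 2.57 -7.63 -2.46] pos [0.5316 0.1311 0.0596] rot [3.1416e+00 1.6000e-03 2.3285e+00] w 0.0132
```

Call:
carry_out([
  [0,0,0,0,0,0.05,255],
  [0,0,0,0,0,0.05,255],
])

```text
clock: 21.98
position: [0.5317, 0.1313, 0.0596]
tool_rot: [3.141, 0.002, 2.278]
force: [3.2, -6.2, -3.0]
grip_width: 0.0129
```

```bash
python3 s.py
```

```text
21.975 q7 -0.196 e7 -0.6149 M [-1.822 -0.009  0.014] F [ 3.24 -6.22 -3.02] pos [0.5317 0.1313 0.0596] rot [3.1412e+00 1.5000e-03 2.2782e+00] w 0.0129
```

Call:
carry_out([
  [0,0,0,0,0,0.05,255],
  [0,0,0,0,0,0.05,255],
])

```text
clock: 22.22
position: [0.5316, 0.1312, 0.0596]
tool_rot: [3.141, 0.002, 2.228]
force: [3.5, -6.9, -2.8]
grip_width: 0.0129
```

```bash
python3 s.py
```

```text
22.225 q7 -0.2379 e7 -0.6142 M [-1.941  0.071 -0.043] F [ 3.47 -6.9  -2.79] pos [0.5316 0.1312 0.0596] rot [3.1412e+00 1.5000e-03 2.2282e+00] w 0.0129
```

Click 1 at about yaw 2.31.

Call:
carry_out([
  [0,0,0,0,0,0.05,255],
  [0,0,0,0,0,0.05,255],
])

```text
clock: 22.48
position: [0.5316, 0.1312, 0.0596]
tool_rot: [3.141, 0.002, 2.178]
force: [3.1, -7.6, -3.2]
grip_width: 0.0128
```

```bash
python3 s.py
```

```text
22.475 q7 -0.2797 e7 -0.6202 M [-1.943  0.072 -0.002] F [ 3.08 -7.62 -3.2 ] pos [0.5316 0.1312 0.0596] rot [3.1412e+00 1.5000e-03 2.1782e+00] w 0.0128
```

Call:
carry_out([
  [0,0,0,0,0,0.05,255],
  [0,0,0,0,0,0.05,255],
])

```text
clock: 22.72
position: [0.5316, 0.1312, 0.0596]
tool_rot: [3.141, 0.001, 2.128]
force: [3.1, -6.4, -2.0]
grip_width: 0.0128
```

```bash
python3 s.py
```

```text
22.725 q7 -0.3213 e7 -0.6592 M [-2.041  0.151  0.047] F [ 3.06 -6.39 -1.99] pos [0.5316 0.1312 0.0596] rot [3.1412e+00 1.5000e-03 2.1283e+00] w 0.0128
```

Call:
carry_out([
  [0,0,0,0,0,0.05,255],
  [0,0,0,0,0,0.05,255],
])

```text
clock: 22.98
position: [0.5315, 0.1312, 0.0596]
tool_rot: [3.141, 0.001, 2.078]
force: [2.8, -7.6, -2.0]
grip_width: 0.0127
```

```bash
python3 s.py
```

```text
22.975 q7 -0.3629 e7 -0.7159 M [-2.129  0.183  0.051] F [ 2.85 -7.62 -2.  ] pos [0.5315 0.1312 0.0596] rot [3.1412e+00 1.4000e-03 2.0784e+00] w 0.0127
```

Call:
carry_out([
  [0,0,0,0,0,0.05,255],
  [0,0,0,0,0,0.05,255],
])

```text
clock: 23.22
position: [0.5315, 0.1312, 0.0596]
tool_rot: [3.141, 0.001, 2.028]
force: [2.2, -7.1, -1.9]
grip_width: 0.0126
```

```bash
python3 s.py
```

```text
23.225 q7 -0.4044 e7 -0.7724 M [-2.134  0.259  0.185] F [ 2.19 -7.12 -1.92] pos [0.5315 0.1312 0.0596] rot [3.1411e+00 1.5000e-03 2.0284e+00] w 0.0126
```

Call:
carry_out([
  [0,0,0,0,0,0.05,255],
  [0,0,0,0,0,0.05,255],
])

```text
clock: 23.48
position: [0.5315, 0.1311, 0.0596]
tool_rot: [3.141, 0.002, 1.978]
force: [1.6, -7.7, -1.0]
grip_width: 0.013
```

```bash
python3 s.py
```

```text
23.475 q7 -0.4459 e7 -0.8144 M [-2.171  0.356  0.229] F [ 1.62 -7.71 -1.01] pos [0.5315 0.1311 0.0596] rot [3.1412e+00 1.5000e-03 1.9785e+00] w 0.013
```

Call:
carry_out([
  [0,0,0,0,0,0.05,255],
  [0,0,0,0,0,0.05,255],
])

```text
clock: 23.72
position: [0.5315, 0.1311, 0.0596]
tool_rot: [3.141, 0.001, 1.929]
force: [2.4, -7.6, -1.5]
grip_width: 0.0126
```

```bash
python3 s.py
```

```text
23.725 q7 -0.4872 e7 -0.8024 M [-2.165  0.482  0.191] F [ 2.37 -7.61 -1.48] pos [0.5315 0.1311 0.0596] rot [3.1412e+00 1.4000e-03 1.9285e+00] w 0.0126
```

Call:
carry_out([
  [0,0,0,0,0,0.05,255],
  [0,0,0,0,0,0.05,255],
])

```text
clock: 23.98
position: [0.5316, 0.1312, 0.0596]
tool_rot: [3.141, 0.001, 1.878]
force: [1.1, -8.8, -1.4]
grip_width: 0.0132
```

```bash
python3 s.py
```

```text
23.975 q7 -0.5285 e7 -0.6069 M [-2.27   0.267 -0.025] F [ 1.12 -8.79 -1.4 ] pos [0.5316 0.1312 0.0596] rot [3.1408e+00 1.3000e-03 1.8782e+00] w 0.0132
```

Click 2 at about yaw 1.89.

Call:
carry_out([
  [0,0,0,0,0,0.05,255],
  [0,0,0,0,0,0.1,255],
  [0,0,0,0,0,0.1,255],
])

```text
clock: 24.35
position: [0.5316, 0.1311, 0.0596]
tool_rot: [3.141, 0.001, 1.778]
force: [3.0, -7.8, -1.4]
grip_width: 0.0126
```

```bash
python3 s.py
```

```text
24.35 q7 -0.6108 e7 -0.6309 M [-2.126e+00  2.920e-01  1.000e-03] F [ 3.03 -7.84 -1.4 ] pos [0.5316 0.1311 0.0596] rot [3.1408e+00 1.3000e-03 1.7783e+00] w 0.0126
```

Call:
carry_out([
  [0,0,0,0,0,0.05,255],
  [0,0,0,0,0,0.05,255],
])

```text
clock: 24.6
position: [0.5315, 0.1312, 0.0596]
tool_rot: [3.141, 0.001, 1.728]
force: [2.8, -7.7, -1.3]
grip_width: 0.0132
```

```bash
python3 s.py
```

```text
24.6 q7 -0.6518 e7 -0.6342 M [-2.207  0.294  0.037] F [ 2.77 -7.67 -1.33] pos [0.5315 0.1312 0.0596] rot [3.1408e+00 1.2000e-03 1.7283e+00] w 0.0132
```

Call:
carry_out([
  [0,0,0,0,0,0.05,255],
  [0,0,0,0,0,0.05,255],
])

```text
clock: 24.85
position: [0.5314, 0.1312, 0.0596]
tool_rot: [3.141, 0.001, 1.678]
force: [2.5, -7.6, -2.5]
grip_width: 0.0129
```

```bash
python3 s.py
```

```text
24.85 q7 -0.6926 e7 -0.6839 M [-2.172  0.424  0.124] F [ 2.49 -7.58 -2.52] pos [0.5314 0.1312 0.0596] rot [3.1409e+00 1.2000e-03 1.6784e+00] w 0.0129
```

Call:
carry_out([
  [0,0,0,0,0,0.05,255],
  [0,0,0,0,0,0.05,255],
])

```text
clock: 25.1
position: [0.5314, 0.1311, 0.0596]
tool_rot: [3.141, 0.001, 1.628]
force: [2.8, -7.1, -1.3]
grip_width: 0.0127
```

```bash
python3 s.py
```

```text
25.1 q7 -0.7334 e7 -0.7406 M [-2.212  0.472  0.163] F [ 2.78 -7.09 -1.27] pos [0.5314 0.1311 0.0596] rot [3.1408e+00 1.2000e-03 1.6285e+00] w 0.0127
```

Call:
carry_out([
  [0,0,0,0,0,0.05,255],
  [0,0,0,0,0,0.05,255],
])

```text
clock: 25.35
position: [0.5315, 0.1315, 0.0596]
tool_rot: [3.141, 0.001, 1.579]
force: [2.2, -6.4, -2.3]
grip_width: 0.0127
```

```bash
python3 s.py
```

```text
25.35 q7 -0.7741 e7 -0.7771 M [-1.768  0.414  0.183] F [ 2.15 -6.45 -2.31] pos [0.5315 0.1315 0.0596] rot [3.1406e+00 7.0000e-04 1.5787e+00] w 0.0127
```

Call:
carry_out([
  [0,0,0,0,0,0.05,255],
  [0,0,0,0,0,0.05,255],
])

```text
clock: 25.6
position: [0.5314, 0.1315, 0.0596]
tool_rot: [3.141, 0.001, 1.529]
force: [3.1, -7.0, -2.5]
grip_width: 0.0126
```

```bash
python3 s.py
```

```text
25.6 q7 -0.8147 e7 -0.8007 M [-1.81   0.469  0.156] F [ 3.1  -7.02 -2.48] pos [0.5314 0.1315 0.0596] rot [3.1406e+00 6.0000e-04 1.5288e+00] w 0.0126
```

Call:
carry_out([
  [0,0,0,0,0,0.05,255],
  [0,0,0,0,0,0.05,255],
])

```text
clock: 25.85
position: [0.5315, 0.1314, 0.0596]
tool_rot: [3.14, 0.0, 1.479]
force: [4.7, -4.1, -6.1]
grip_width: 0.0124
```

```bash
python3 s.py
```

```text
25.85 q7 -0.8553 e7 -0.588 M [-1.183 -0.288  0.009] F [ 4.65 -4.06 -6.08] pos [0.5315 0.1314 0.0596] rot [3.1405e+00 5.0000e-04 1.4785e+00] w 0.0124
```

Call:
carry_out([
  [0,0,0,0,0,0.05,255],
  [0,0,0,0,0,0.05,255],
])

```text
clock: 26.1
position: [0.5316, 0.1314, 0.0596]
tool_rot: [3.14, 0.0, 1.428]
force: [3.0, -6.1, -3.2]
grip_width: 0.0126
```

```bash
python3 s.py
```

```text
26.1 q7 -0.8958 e7 -0.5912 M [-1.835  0.233  0.07 ] F [ 3.02 -6.09 -3.22] pos [0.5316 0.1314 0.0596] rot [3.1404e+00 4.0000e-04 1.4284e+00] w 0.0126
```

Click 3 at about yaw 1.49; the fourth should come near 1.07.

Call:
carry_out([
  [0,0,0,0,0,0.05,255],
  [0,0,0,0,0,0.1,255],
  [0,0,0,0,0,0.1,255],
])

```text
clock: 26.48
position: [0.5316, 0.1316, 0.0596]
tool_rot: [3.14, 0.0, 1.329]
force: [3.6, -6.2, -4.1]
grip_width: 0.0131
```

```bash
python3 s.py
```

```text
26.475 q7 -0.9764 e7 -0.6174 M [-1.577  0.097 -0.012] F [ 3.61 -6.15 -4.12] pos [0.5316 0.1316 0.0596] rot [3.1403 0.     1.3285] w 0.0131
```

Call:
carry_out([
  [0,0,0,0,0,0.05,255],
  [0,0,0,0,0,0.05,255],
])

```text
clock: 26.72
position: [0.5316, 0.1316, 0.0596]
tool_rot: [3.14, -0.0, 1.279]
force: [3.7, -7.2, -3.7]
grip_width: 0.0126
```

```bash
python3 s.py
```

```text
26.725 q7 -1.0166 e7 -0.6316 M [-1.6    0.147  0.122] F [ 3.72 -7.22 -3.7 ] pos [0.5316 0.1316 0.0596] rot [ 3.1403e+00 -1.0000e-04  1.2786e+00] w 0.0126
```

Call:
carry_out([
  [0,0,0,0,0,0.05,255],
  [0,0,0,0,0,0.05,255],
])

```text
clock: 26.98
position: [0.5316, 0.1316, 0.0596]
tool_rot: [3.14, -0.0, 1.229]
force: [3.2, -5.7, -5.0]
grip_width: 0.0131
```

```bash
python3 s.py
```

```text
26.975 q7 -1.0566 e7 -0.6845 M [-1.638  0.22   0.119] F [ 3.18 -5.71 -4.98] pos [0.5316 0.1316 0.0596] rot [ 3.1404e+00 -1.0000e-04  1.2286e+00] w 0.0131
```

Call:
carry_out([
  [0,0,0,0,0,0.05,255],
  [0,0,0,0,0,0.05,255],
])

```text
clock: 27.22
position: [0.5316, 0.1316, 0.0596]
tool_rot: [3.14, -0.0, 1.179]
force: [2.5, -5.7, -3.5]
grip_width: 0.0133
```

```bash
python3 s.py
```

```text
27.225 q7 -1.0966 e7 -0.7379 M [-1.608  0.272  0.153] F [ 2.51 -5.72 -3.48] pos [0.5316 0.1316 0.0596] rot [ 3.1404e+00 -2.0000e-04  1.1788e+00] w 0.0133
```

Call:
carry_out([
  [0,0,0,0,0,0.05,255],
  [0,0,0,0,0,0.05,255],
])

```text
clock: 27.48
position: [0.5315, 0.1316, 0.0596]
tool_rot: [3.14, -0.0, 1.129]
force: [3.7, -6.9, -3.3]
grip_width: 0.0128
```

```bash
python3 s.py
```

```text
27.475 q7 -1.1365 e7 -0.778 M [-1.581  0.293  0.195] F [ 3.7  -6.95 -3.29] pos [0.5315 0.1316 0.0596] rot [ 3.1404e+00 -2.0000e-04  1.1289e+00] w 0.0128
```

Call:
carry_out([
  [0,0,0,0,0,0.05,255],
  [0,0,0,0,0,0.05,255],
])

```text
clock: 27.72
position: [0.5315, 0.1316, 0.0596]
tool_rot: [3.14, -0.0, 1.079]
force: [3.9, -6.7, -3.8]
grip_width: 0.0129
```

```bash
python3 s.py
```

```text
27.725 q7 -1.1763 e7 -0.7716 M [-1.599  0.297  0.237] F [ 3.85 -6.75 -3.81] pos [0.5315 0.1316 0.0596] rot [ 3.1405e+00 -3.0000e-04  1.0788e+00] w 0.0129
```

Call:
carry_out([
  [0,0,0,0,0,0.03,255],
  [0,0,0,0,0,0.03,255],
])

```text
clock: 27.98
position: [0.5318, 0.1318, 0.0596]
tool_rot: [3.14, -0.001, 1.049]
force: [5.9, -2.9, -6.5]
grip_width: 0.013
```

```bash
python3 s.py
```

```text
27.975 q7 -1.2 e7 -0.3364 M [-1.058 -0.496 -0.063] F [ 5.94 -2.92 -6.53] pos [0.5318 0.1318 0.0596] rot [ 3.1402e+00 -9.0000e-04  1.0490e+00] w 0.013
```

Call:
carry_out([
  [0,0,0,0,0,0.05,255],
  [0,0,0,0,0,0.05,255],
])

```text
clock: 28.22
position: [0.5318, 0.1318, 0.0596]
tool_rot: [3.14, -0.001, 0.999]
force: [4.9, -6.0, -4.8]
grip_width: 0.0126
```

```bash
python3 s.py
```

```text
28.225 q7 -1.24 e7 -0.573 M [-1.335 -0.195  0.002] F [ 4.88 -5.98 -4.82] pos [0.5318 0.1318 0.0596] rot [ 3.1403e+00 -1.0000e-03  9.9860e-01] w 0.0126
```

Click 4 happened at about yaw 1.06 and the torque is nil again (e7 back at its free baseline, Mz 0). Releasing and lifting straight up.

Call:
carry_out([
  [0,0,0,0,0,0,190],
  [0,0,0,0,0,0,100],
  [0,0,0,0,0,0,0],
  [0,0,0,0,0,0,0],
  [0,0,0,0,0,0,0],
])

```text
clock: 28.85
position: [0.531, 0.1319, 0.0591]
tool_rot: [-3.142, -0.0, 1.0]
force: [0.5, 0.2, 0.5]
grip_width: 0.0851
```

Call:
carry_out([
  [0,0,-0.02,0,0,0,0],
  [0,0,-0.05,0,0,0,0],
  [0,0,-0.09,0,0,0,0],
  [0,0,-0.14,0,0,0,0],
  [0,0,-0.19,0,0,0,0],
  [0,0,-0.19,0,0,0,0],
  [0,0,-0.19,0,0,0,0],
])

```text
clock: 29.72
position: [0.5308, 0.1316, 0.2488]
tool_rot: [-3.142, 0.0, 1.0]
force: [0.0, -0.4, -0.0]
grip_width: 0.0852
```

```bash
python3 s.py; python3 - <<'E'
from h import *
c=cam('wrist');p,d=imaging.grab_frame("wrist");cv2.imwrite("pics/w6.png",p)
v,u=np.mgrid[0:384,0:512];n=cv2.undistortPoints(np.dstack([u,v]).reshape(-1,1,2).astype(float),*c[:2]).reshape(384,512,2)
W=np.dstack([n*d[...,None],d])@c[2][:3,:3].T+c[2][:3,3]
k=(W[...,2]>.104)&(W[...,2]<.113)&(abs(W[...,1]-.1325)<.03)&(abs(W[...,0]-.53)<.03)
print(k.sum(),cv2.minAreaRect(W[k][:,:2].astype(np.float32)))
E
```

```text
29.725 q7 -1.1033 e7 0.0353 M [ 0.047  0.007 -0.024] F [ 0.02 -0.44 -0.04] pos [0.5308 0.1316 0.2488] rot [-3.1415e+00  3.0000e-04  9.9970e-01] w 0.0852
672 ((0.5291673541069031, 0.1323675513267517), (0.049265168607234955, 0.013200389221310616), 56.849884033203125)
```

View pics/w6.png

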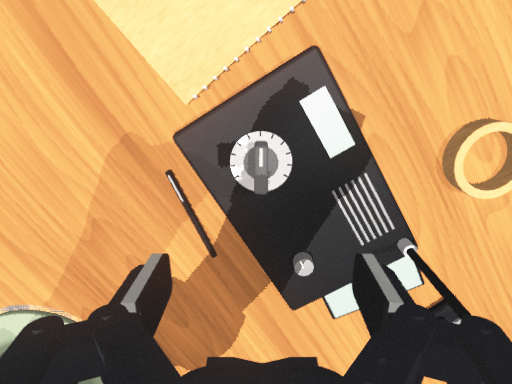

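The handle (261,165) rests at 57° (0.99 rad), where I released it. The volume knob (303,264) and its mark, the pen and the other things look undisturbed, and nothing touches the robot.

```bash
python3 -c "
from workcell import ticket; print(ticket.job_done())"
```

```text
the job is handed in; nothing more can be done
None
```

I turned the selector anticlockwise to its end stop, then clockwise through four felt clicks, let go and handed the job in. The hand-in reports no verdict, so success rests on the checks below.

- **End stop:** I felt four clicks going anticlockwise. Then the torque jumped to about 0.52 N m within some 3° without dropping, which is the stop. That is well below the 0.9 N m that would force it.
- **Clockwise:** There were about 31° of free play. The clicks then came at tool yaw about 2.31, 1.89, 1.49 and 1.06 rad, 23–25° apart. After the fourth the torque fell back to nil, and I released there.
- **Last checks:** The arm is clear of everything, with the tool at z 0.25 and the measured force near zero. The handle stands where I released it, and the volume knob and the objects the wrist camera could see look undisturbed. I took no final top or scene view, so the bystanders outside the wrist view were not checked at the end. The clock read about 30 s.
- **What disagreed:**
  - The fingers ended about 26 mm short of the reported TCP, so the first grasp closed on top of the handle and pressed on it with about 24 N. I opened, checked that the handle had not moved, and grasped again lower.
  - The selector axis was also 2–3 mm further in x than the camera showed. I corrected for that by feel.

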